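Seal the pill cassettes in the pedal press

TASK

Put all the pill cassettes on the bed of the sealing press, one to a bay, each pushed fully home with its foil tab end against the back fence and its side against the bay's left-hand stop, and let go of them. Then, with all of them home, press the pedal right down to its stop and hold it there for two seconds to seal them together, let the pedal come back up, and lay all the cassettes flat and upright side by side in the grey tray. Leave the jar, bottles and other things on the table alone.

Things in the scene. Friction and masses are not known exactly. Their poses are not given: they have to be found in the camera images.
- cassette1: White pill cassette, 70-170 g; 3 or 4 are present. Body 64 x 50 x 24 mm high, amber windows on top; at its +x end a tab 26 long, 50 wide, 12 high with foil (90 mm long overall). Grip fin on the lid: 44 long (x), 14 thick (y), z 24 to 48 mm, centred at x = -13 mm. Origin: centre of the 90 x 50 underside; +x to the tab, z up. Starts on the table, tab away from the robot within 0.6 rad.
- cassette2: White pill cassette, 70-170 g; 3 or 4 are present. Body 64 x 50 x 24 mm high, amber windows on top; at its +x end a tab 26 long, 50 wide, 12 high with foil (90 mm long overall). Grip fin on the lid: 44 long (x), 14 thick (y), z 24 to 48 mm, centred at x = -13 mm. Origin: centre of the 90 x 50 underside; +x to the tab, z up. Starts on the table, tab away from the robot within 0.6 rad.
- cassette3: White pill cassette, 70-170 g; 3 or 4 are present. Body 64 x 50 x 24 mm high, amber windows on top; at its +x end a tab 26 long, 50 wide, 12 high with foil (90 mm long overall). Grip fin on the lid: 44 long (x), 14 thick (y), z 24 to 48 mm, centred at x = -13 mm. Origin: centre of the 90 x 50 underside; +x to the tab, z up. Starts on the table, tab away from the robot within 0.6 rad.
- cassette4: White pill cassette, 70-170 g; 3 or 4 are present. Body 64 x 50 x 24 mm high, amber windows on top; at its +x end a tab 26 long, 50 wide, 12 high with foil (90 mm long overall). Grip fin on the lid: 44 long (x), 14 thick (y), z 24 to 48 mm, centred at x = -13 mm. Origin: centre of the 90 x 50 underside; +x to the tab, z up. Starts on the table, tab away from the robot within 0.6 rad.
- cassette1_tab (a point): Middle of the foil strip on top of the tab of cassette1: x +33, z +12 mm from its origin, same axes.
- cassette2_tab (a point): Middle of the foil strip on top of the tab of cassette2: x +33, z +12 mm from its origin, same axes.
- cassette3_tab (a point): Middle of the foil strip on top of the tab of cassette3: x +33, z +12 mm from its origin, same axes.
- cassette4_tab (a point): Middle of the foil strip on top of the tab of cassette4: x +33, z +12 mm from its origin, same axes.
- bay1 (a point): First (rightmost, -y) bay of four on the press bed (bed 16 mm above the table). Point: where the underside centre of a cassette lies when home. x into the press, y left. Fence face at x +45 mm (16 high); side stop face at y +25, x +15 to +45 (10 thick, 10 high). Bed runs to x -100. Bays 76 mm apart: 16 mm free on the -y side of a home cassette. Any cassette, any bay.
- bay2 (a point): Second bay of four on the press bed (bed 16 mm above the table). Point: where the underside centre of a cassette lies when home. x into the press, y left. Fence face at x +45 mm (16 high); side stop face at y +25, x +15 to +45 (10 thick, 10 high). Bed runs to x -100. Bays 76 mm apart: 16 mm free on the -y side of a home cassette. Any cassette, any bay.
- bay3 (a point): Third bay of four on the press bed (bed 16 mm above the table). Point: where the underside centre of a cassette lies when home. x into the press, y left. Fence face at x +45 mm (16 high); side stop face at y +25, x +15 to +45 (10 thick, 10 high). Bed runs to x -100. Bays 76 mm apart: 16 mm free on the -y side of a home cassette. Any cassette, any bay.
- bay4 (a point): Fourth (leftmost, +y) bay of four on the press bed (bed 16 mm above the table). Point: where the underside centre of a cassette lies when home. x into the press, y left. Fence face at x +45 mm (16 high); side stop face at y +25, x +15 to +45 (10 thick, 10 high). Bed runs to x -100. Bays 76 mm apart: 16 mm free on the -y side of a home cassette. Any cassette, any bay.
- pedal_pad (a point): Middle of the top of the black rubber pad (56 x 60 mm) near the free end of the grey pedal, a plate 140 x 68 mm at the left (+y) of the press, hinged at its far end and rising towards the robot. 77 mm above the table at rest, 49 at the stop, moving 7 mm along the bays' -x on the way. x of its frame: along the plate away from the robot; z out of the pad.
- pedal (a joint): Pedal angle: 0 up, 0.25 rad at the stop. Sprung: 5 N on the pad starts it, 11 N holds it at the stop; it returns when let go. It drives the dark bar across all bays (x +23 to +41 mm, underside 35 mm, top 54 mm above the bed) 22 mm down over the tabs. Slide cassettes in and out under it 40 mm along x; never lift them under it. Columns and housing: up to 84 mm above the table.
- tray: Grey open tray, 140 (x) x 270 (y) x 18 mm high outside, walls and floor 5 mm thick, fixed to the table. Origin: centre of its underside; y along its length.
- jar: Small white jar, 44 mm wide, 55 mm high, standing among the cassettes: leave it alone. Origin: centre of its underside.
- amber: Amber bottle, 64 mm wide, 130 mm high: leave alone. Origin: centre of its underside.
- mortar: White mortar bowl, 100 mm wide, 70 mm high: leave alone. Origin: centre of its underside.
- vial: Clear vial with a red cap, 30 mm wide, 60 mm high: leave alone. Origin: centre of its underside.
- tub: White tub, 80 mm wide, 70 mm high: leave alone. Origin: centre of its underside.

How it is judged (in metres and radians):
On the way, in this order (a step that is already met when the one before it is completed fails the run):
1. every cassette lies fully home in a bay, let go, with the pedal up (((x of cassette1 in the frame of bay1 between -0.004 and 0.003 m and y of cassette1 in the frame of bay1 between -0.005 and 0.003 m and z of cassette1 in the frame of bay1 below 0.004 m and x of cassette1_tab in the frame of bay1 above 0.02 m and angle between the x axis of cassette1 and the x axis of bay1, either way round below 0.07 rad) or (x of cassette1 in the frame of bay2 between -0.004 and 0.003 m and y of cassette1 in the frame of bay2 between -0.005 and 0.003 m and z of cassette1 in the frame of bay2 below 0.004 m and x of cassette1_tab in the frame of bay2 above 0.02 m and angle between the x axis of cassette1 and the x axis of bay2, either way round below 0.07 rad) or (x of cassette1 in the frame of bay3 between -0.004 and 0.003 m and y of cassette1 in the frame of bay3 between -0.005 and 0.003 m and z of cassette1 in the frame of bay3 below 0.004 m and x of cassette1_tab in the frame of bay3 above 0.02 m and angle between the x axis of cassette1 and the x axis of bay3, either way round below 0.07 rad) or (x of cassette1 in the frame of bay4 between -0.004 and 0.003 m and y of cassette1 in the frame of bay4 between -0.005 and 0.003 m and z of cassette1 in the frame of bay4 below 0.004 m and x of cassette1_tab in the frame of bay4 above 0.02 m and angle between the x axis of cassette1 and the x axis of bay4, either way round below 0.07 rad)) and ((x of cassette2 in the frame of bay1 between -0.004 and 0.003 m and y of cassette2 in the frame of bay1 between -0.005 and 0.003 m and z of cassette2 in the frame of bay1 below 0.004 m and x of cassette2_tab in the frame of bay1 above 0.02 m and angle between the x axis of cassette2 and the x axis of bay1, either way round below 0.07 rad) or (x of cassette2 in the frame of bay2 between -0.004 and 0.003 m and y of cassette2 in the frame of bay2 between -0.005 and 0.003 m and z of cassette2 in the frame of bay2 below 0.004 m and x of cassette2_tab in the frame of bay2 above 0.02 m and angle between the x axis of cassette2 and the x axis of bay2, either way round below 0.07 rad) or (x of cassette2 in the frame of bay3 between -0.004 and 0.003 m and y of cassette2 in the frame of bay3 between -0.005 and 0.003 m and z of cassette2 in the frame of bay3 below 0.004 m and x of cassette2_tab in the frame of bay3 above 0.02 m and angle between the x axis of cassette2 and the x axis of bay3, either way round below 0.07 rad) or (x of cassette2 in the frame of bay4 between -0.004 and 0.003 m and y of cassette2 in the frame of bay4 between -0.005 and 0.003 m and z of cassette2 in the frame of bay4 below 0.004 m and x of cassette2_tab in the frame of bay4 above 0.02 m and angle between the x axis of cassette2 and the x axis of bay4, either way round below 0.07 rad)) and ((x of cassette3 in the frame of bay1 between -0.004 and 0.003 m and y of cassette3 in the frame of bay1 between -0.005 and 0.003 m and z of cassette3 in the frame of bay1 below 0.004 m and x of cassette3_tab in the frame of bay1 above 0.02 m and angle between the x axis of cassette3 and the x axis of bay1, either way round below 0.07 rad) or (x of cassette3 in the frame of bay2 between -0.004 and 0.003 m and y of cassette3 in the frame of bay2 between -0.005 and 0.003 m and z of cassette3 in the frame of bay2 below 0.004 m and x of cassette3_tab in the frame of bay2 above 0.02 m and angle between the x axis of cassette3 and the x axis of bay2, either way round below 0.07 rad) or (x of cassette3 in the frame of bay3 between -0.004 and 0.003 m and y of cassette3 in the frame of bay3 between -0.005 and 0.003 m and z of cassette3 in the frame of bay3 below 0.004 m and x of cassette3_tab in the frame of bay3 above 0.02 m and angle between the x axis of cassette3 and the x axis of bay3, either way round below 0.07 rad) or (x of cassette3 in the frame of bay4 between -0.004 and 0.003 m and y of cassette3 in the frame of bay4 between -0.005 and 0.003 m and z of cassette3 in the frame of bay4 below 0.004 m and x of cassette3_tab in the frame of bay4 above 0.02 m and angle between the x axis of cassette3 and the x axis of bay4, either way round below 0.07 rad)) and ((x of cassette4 in the frame of bay1 between -0.004 and 0.003 m and y of cassette4 in the frame of bay1 between -0.005 and 0.003 m and z of cassette4 in the frame of bay1 below 0.004 m and x of cassette4_tab in the frame of bay1 above 0.02 m and angle between the x axis of cassette4 and the x axis of bay1, either way round below 0.07 rad) or (x of cassette4 in the frame of bay2 between -0.004 and 0.003 m and y of cassette4 in the frame of bay2 between -0.005 and 0.003 m and z of cassette4 in the frame of bay2 below 0.004 m and x of cassette4_tab in the frame of bay2 above 0.02 m and angle between the x axis of cassette4 and the x axis of bay2, either way round below 0.07 rad) or (x of cassette4 in the frame of bay3 between -0.004 and 0.003 m and y of cassette4 in the frame of bay3 between -0.005 and 0.003 m and z of cassette4 in the frame of bay3 below 0.004 m and x of cassette4_tab in the frame of bay3 above 0.02 m and angle between the x axis of cassette4 and the x axis of bay3, either way round below 0.07 rad) or (x of cassette4 in the frame of bay4 between -0.004 and 0.003 m and y of cassette4 in the frame of bay4 between -0.005 and 0.003 m and z of cassette4 in the frame of bay4 below 0.004 m and x of cassette4_tab in the frame of bay4 above 0.02 m and angle between the x axis of cassette4 and the x axis of bay4, either way round below 0.07 rad)) and value of joint pedal below 0.05 rad and contact force between the fingers and cassette1 below 0.05 N and contact force between the fingers and cassette2 below 0.05 N and contact force between the fingers and cassette3 below 0.05 N and contact force between the fingers and cassette4 below 0.05 N), for 0.2 s.
2. the pedal is held at its stop for over a second with every cassette still home (((x of cassette1 in the frame of bay1 between -0.004 and 0.003 m and y of cassette1 in the frame of bay1 between -0.005 and 0.003 m and z of cassette1 in the frame of bay1 below 0.004 m and x of cassette1_tab in the frame of bay1 above 0.02 m and angle between the x axis of cassette1 and the x axis of bay1, either way round below 0.07 rad) or (x of cassette1 in the frame of bay2 between -0.004 and 0.003 m and y of cassette1 in the frame of bay2 between -0.005 and 0.003 m and z of cassette1 in the frame of bay2 below 0.004 m and x of cassette1_tab in the frame of bay2 above 0.02 m and angle between the x axis of cassette1 and the x axis of bay2, either way round below 0.07 rad) or (x of cassette1 in the frame of bay3 between -0.004 and 0.003 m and y of cassette1 in the frame of bay3 between -0.005 and 0.003 m and z of cassette1 in the frame of bay3 below 0.004 m and x of cassette1_tab in the frame of bay3 above 0.02 m and angle between the x axis of cassette1 and the x axis of bay3, either way round below 0.07 rad) or (x of cassette1 in the frame of bay4 between -0.004 and 0.003 m and y of cassette1 in the frame of bay4 between -0.005 and 0.003 m and z of cassette1 in the frame of bay4 below 0.004 m and x of cassette1_tab in the frame of bay4 above 0.02 m and angle between the x axis of cassette1 and the x axis of bay4, either way round below 0.07 rad)) and ((x of cassette2 in the frame of bay1 between -0.004 and 0.003 m and y of cassette2 in the frame of bay1 between -0.005 and 0.003 m and z of cassette2 in the frame of bay1 below 0.004 m and x of cassette2_tab in the frame of bay1 above 0.02 m and angle between the x axis of cassette2 and the x axis of bay1, either way round below 0.07 rad) or (x of cassette2 in the frame of bay2 between -0.004 and 0.003 m and y of cassette2 in the frame of bay2 between -0.005 and 0.003 m and z of cassette2 in the frame of bay2 below 0.004 m and x of cassette2_tab in the frame of bay2 above 0.02 m and angle between the x axis of cassette2 and the x axis of bay2, either way round below 0.07 rad) or (x of cassette2 in the frame of bay3 between -0.004 and 0.003 m and y of cassette2 in the frame of bay3 between -0.005 and 0.003 m and z of cassette2 in the frame of bay3 below 0.004 m and x of cassette2_tab in the frame of bay3 above 0.02 m and angle between the x axis of cassette2 and the x axis of bay3, either way round below 0.07 rad) or (x of cassette2 in the frame of bay4 between -0.004 and 0.003 m and y of cassette2 in the frame of bay4 between -0.005 and 0.003 m and z of cassette2 in the frame of bay4 below 0.004 m and x of cassette2_tab in the frame of bay4 above 0.02 m and angle between the x axis of cassette2 and the x axis of bay4, either way round below 0.07 rad)) and ((x of cassette3 in the frame of bay1 between -0.004 and 0.003 m and y of cassette3 in the frame of bay1 between -0.005 and 0.003 m and z of cassette3 in the frame of bay1 below 0.004 m and x of cassette3_tab in the frame of bay1 above 0.02 m and angle between the x axis of cassette3 and the x axis of bay1, either way round below 0.07 rad) or (x of cassette3 in the frame of bay2 between -0.004 and 0.003 m and y of cassette3 in the frame of bay2 between -0.005 and 0.003 m and z of cassette3 in the frame of bay2 below 0.004 m and x of cassette3_tab in the frame of bay2 above 0.02 m and angle between the x axis of cassette3 and the x axis of bay2, either way round below 0.07 rad) or (x of cassette3 in the frame of bay3 between -0.004 and 0.003 m and y of cassette3 in the frame of bay3 between -0.005 and 0.003 m and z of cassette3 in the frame of bay3 below 0.004 m and x of cassette3_tab in the frame of bay3 above 0.02 m and angle between the x axis of cassette3 and the x axis of bay3, either way round below 0.07 rad) or (x of cassette3 in the frame of bay4 between -0.004 and 0.003 m and y of cassette3 in the frame of bay4 between -0.005 and 0.003 m and z of cassette3 in the frame of bay4 below 0.004 m and x of cassette3_tab in the frame of bay4 above 0.02 m and angle between the x axis of cassette3 and the x axis of bay4, either way round below 0.07 rad)) and ((x of cassette4 in the frame of bay1 between -0.004 and 0.003 m and y of cassette4 in the frame of bay1 between -0.005 and 0.003 m and z of cassette4 in the frame of bay1 below 0.004 m and x of cassette4_tab in the frame of bay1 above 0.02 m and angle between the x axis of cassette4 and the x axis of bay1, either way round below 0.07 rad) or (x of cassette4 in the frame of bay2 between -0.004 and 0.003 m and y of cassette4 in the frame of bay2 between -0.005 and 0.003 m and z of cassette4 in the frame of bay2 below 0.004 m and x of cassette4_tab in the frame of bay2 above 0.02 m and angle between the x axis of cassette4 and the x axis of bay2, either way round below 0.07 rad) or (x of cassette4 in the frame of bay3 between -0.004 and 0.003 m and y of cassette4 in the frame of bay3 between -0.005 and 0.003 m and z of cassette4 in the frame of bay3 below 0.004 m and x of cassette4_tab in the frame of bay3 above 0.02 m and angle between the x axis of cassette4 and the x axis of bay3, either way round below 0.07 rad) or (x of cassette4 in the frame of bay4 between -0.004 and 0.003 m and y of cassette4 in the frame of bay4 between -0.005 and 0.003 m and z of cassette4 in the frame of bay4 below 0.004 m and x of cassette4_tab in the frame of bay4 above 0.02 m and angle between the x axis of cassette4 and the x axis of bay4, either way round below 0.07 rad)) and value of joint pedal above 0.225 rad), for 1.2 s.
At the end, for the whole second after the job is handed in: Every cassette lies flat (within 0.08 rad), upright and at rest on the floor of the tray, and the pedal is back up (under 0.03 rad). Fully home meant: within 4 mm of the fence, 5 mm of the side stop and 0.07 rad of square, tab end inward (x of cassette1 in the frame of tray between -0.045 and 0.045 m and y of cassette1 in the frame of tray between -0.11 and 0.11 m and z of each of cassette1, cassette2, cassette3, cassette4 in the frame of tray below 0.01 m and angle between each of cassette1, cassette2, cassette3, cassette4's own z axis and vertical below 0.08 rad and linear speed of each of cassette1, cassette2, cassette3, cassette4 below 0.02 m/s and x of cassette2 in the frame of tray between -0.045 and 0.045 m and y of cassette2 in the frame of tray between -0.11 and 0.11 m and x of cassette3 in the frame of tray between -0.045 and 0.045 m and y of cassette3 in the frame of tray between -0.11 and 0.11 m and x of cassette4 in the frame of tray between -0.045 and 0.045 m and y of cassette4 in the frame of tray between -0.11 and 0.11 m and value of joint pedal below 0.03 rad); the robot touches nothing.
It fails at once if a bystander is knocked aside by more than 6 cm (distance of any of jar, amber, mortar, vial, tub from where it was at the start of the episode above 0.06 m).
It fails at once if a standing jar, bottle, bowl, vial or tub is knocked over (angle between any of jar, amber, mortar, vial, tub's own z axis and vertical above 0.6 rad).
Of cassette1, cassette2, cassette3, cassette4 only 3 to 4 are there at a start; the rules pass over those that are not, and their reading is None.
At some moment in a run one of cassette1, cassette2, cassette3, cassette4 may be knocked a few centimetres aside while the robot is not near it.
It also fails if it takes over 210 s, if anything falls off the work surface, if the arm or the gripper's body presses on something with over 40 N, if the wrist force passes 120 N, or if a joint passes its speed limit or range.

ROBOT

A 6-joint arm with a two-finger parallel gripper is mounted at the origin on the work surface. World frame = base frame: x ahead of the robot, y to its left, z up, the work surface at z = 0. Lengths are in m, angles in degrees, forces in N, time in s.
With the tool pointing down it reaches from about 0.4 to 0.825 m from the base axis. Payload 7 kg.
Tool frame: the origin (TCP) lies midway between the tips of the shut fingers; the grasp point (between the pads) lies ctrl.grasp_offset behind it (ctrl.grasp_offset is the distance from the TCP to the grasp point, in m); z points along the fingers, y is the line along which they close (so a half turn about z gives the same grasp; the last joint's range is limited). The gripper opens to 88 mm and grips with 3 to 60 N. Pads are 19 mm wide; open, the fingers measure 130 mm over their backs; the gripper's body (78 mm by 193 mm) begins 47 mm behind the grasp point.
Start: joints at [-54.769, 20.546, 0.682, 0, -70.136, -16.507], TCP at [0.217, -0.639, 0.227] pointing down, gripper open.
Joint ranges: [-176.03, 176.03], [-82.01, 121.73], [-58.28, 71.71], [-173.87, 95.51], [-174.79, -0.11], [-173.66, 173.66]. Speed limits (degrees/s): [136.94, 136.94, 172.46, 180, 180, 180].

INTERFACE

Orientations are given as [roll, pitch, yaw] about the fixed x, y, z axes, in that order (R = Rz(yaw) Ry(pitch) Rx(roll)).
In Python, from plant import ctrl gives the robot as it stands. The module is installed in compiled form; this text tells all that it offers.
- The arm moves only by the tool send_rows, never from a script. Its argument "increments" is a list that holds one entry, the list of rows, each a list of 4 numbers: the shift along the world's x, y, z normalised to -1 to 1, where 1 is 0.2 m, then the turn about the world's z normalised to -1 to 1, where 1 is 1.5 rad. In form: [[[x, y, z, roll], ...]]. A call has 1 to 12 rows; each row is the pose to reach, as a shift and turn from the pose commanded when the call began; what a row does not reach only later rows make up. A row lasts 1/8 s, in which the tool goes at most 62.5 mm and 10.7 degrees, less where a joint would pass 70% of its speed; a pose out of reach is approached as far as the arm can. A call with a number of a shift or a turn outside -1 to 1 is refused whole. A call with a gripper value outside its range is refused whole. "jaw" is the opening, from 0 (shut) to 1 (fully open), set as the call begins (left out, the last holds). The fingers move at their own pace and stop on an object; the grip force is fixed at half the most. Time passes only in rows, so rows that repeat a pose let the fingers close. It gives the time, the measured TCP pose, the force, the opening and the grip force at its end, in the units of the state.
- ctrl.get_obs(): the state, without advancing time (a new reading comes with each control period).
- ctrl.snapshot(name): name is "scene" or "top" or "wrist"; returns the picture (400x640x3 uint8, red, green, blue); there is no depth.
- ctrl.calibration(name): a dict with "mtx" (3x3 intrinsics, pixels), "eye" and "attitude" of the camera in the world. Camera axes: x right, y up, looking along -z (the intrinsics and any distortion apply to the point x, -y, -z); pixel columns grow to the right and rows downward; lengths in m; the calibration is good to about 2 mm. A picture is of the moment at which its call begins: read the wrist's pose just before it. calibration takes no time and is no camera call; for the wrist camera it gives the pose at the moment of the call.
- ctrl.close_job(): hands the job in; it is judged then, once.
Trained networks look in the newest picture that a camera, given by its name, has taken for a name from the list of things; names that differ only in an ending like _2 or _b are one class to them, and where a whole thing is asked for, a point or a joint stands for the part that bears it (a point fixed in the world has none). Each returns a list of dicts, best first, with "conf" (0 to 1); they miss things now and then, are a little off and sometimes report something else, mostly with a low value. They report only what shows in the picture. A call takes as long as a camera call.
- ctrl.trace(thing, camera): "mask" (400x640 bool, what is visible of it) and "bbox" ([left, top, right, bottom] in pixels, round what is visible of it).
- ctrl.spot_point(thing, camera): "pixel" ([row, column] in pixels: a listed point, or the origin of a listed thing).
The state is a dict: "clock": time; "joint_pos": joint angles; "qvel": joint speeds; "tau": joint torques, N m; "tool_pos": TCP position; "orientation": TCP orientation; "force": force on the tool from outside, world axes, zero at the start; "moment": the same for the moment, N m; "opening": finger opening in m; "gripper_force": force on a finger pad.
Only numpy, scipy, OpenCV 4.12 (cv2) and the standard library are available. Lean on these libraries where they do the work, as an engineer would, in place of code of your own. Each camera call takes 0.05 s, during which the arm holds its last target. There are 200 camera calls.

## Working session

There is one attempt and no reset: what is moved stays moved. The work goes in short steps, Python scripts to look and compute and a tool call to move; the robot and the scene stay as the last step left them, time stands still between calls to the robot, and variables do not carry over. Pictures are saved under pics/ and viewed, at most 14 in all, crops included, and the job is handed in when it is done.

Besides the shell and the picture viewer there is one more tool, called after ">>>" as name([rows], argument=value, ...), one row to a line, values as JSON. send_rows: Moves the arm, as the interface text tells. Its arguments: {"type":"object","properties":{"increments":{"type":"array"},"jaw":{"type":"number"}},"required":["increments"]}

```bash
mkdir -p pics
cat > h.py <<'E'
import numpy as np, cv2
from plant import ctrl
def snap(n,f=None):
    c=ctrl.calibration(n); im=ctrl.snapshot(n)
    if f: cv2.imwrite('pics/'+f+'.png',im[:,:,::-1])
    return c,im
def ray(c,px):  # px=[row,col]
    K=np.array(c['mtx']);v=np.linalg.inv(K)@[px[1],px[0],1.];R=np.array(c['attitude'])
    return np.array(c['eye']),R@np.array([v[0],-v[1],-v[2]])
def atz(c,px,z):
    e,d=ray(c,px);return e+d*(z-e[2])/d[2]
def proj(c,p):
    K=np.array(c['mtx']);q=np.array(c['attitude']).T@(np.array(p)-c['eye']);v=K@[q[0],-q[1],-q[2]];return v[1]/v[2],v[0]/v[2]
E
python3 - <<'E'
from h import *
np.set_printoptions(precision=4,suppress=True)
for n in ['scene','top','wrist']:
    c,im=snap(n,n+'0'); print(n,{k:np.array(v).round(3).tolist() for k,v in c.items()})
print(ctrl.grasp_offset, ctrl.get_obs())
E
```

```text
scene {'mtx': [[399.849, 0.0, 317.465], [0.0, 399.849, 203.087], [0.0, 0.0, 1.0]], 'eye': [1.311, -0.592, 0.858], 'attitude': [51.662, -0.35, 50.684]}
top {'mtx': [[499.609, 0.0, 314.712], [0.0, 499.609, 202.579], [0.0, 0.0, 1.0]], 'eye': [0.357, 0.037, 1.555], 'attitude': [7.395, -0.405, -88.537]}
wrist {'mtx': [[304.959, 0.0, 317.113], [0.0, 304.959, 195.643], [0.0, 0.0, 1.0]], 'eye': [0.152, -0.66, 0.384], 'attitude': [-14.731, -0.094, 108.749]}
0.0188 {'clock': 0.15, 'joint_pos': array([-54.7701,  20.5812,   0.6461,  -0.0137, -70.1355, -16.5083]), 'qvel': array([ 0.0384, -0.0673,  0.1534,  0.1055,  0.052 , -0.0211]), 'tau': array([ -0.0023, -58.3278,  29.3292,   7.0013,   0.0088,  -0.0001]), 'tool_pos': array([ 0.2165, -0.6389,  0.2259]), 'orientation': array([ 179.9286,   -0.0078, -161.283 ]), 'force': array([-0.2206,  0.3439,  0.9799]), 'moment': array([ 0.0152,  0.0789, -0.008 ]), 'gripper_force': 0.0, 'opening': 0.08763007919947416}
```

```bash
cat >> h.py <<'E'
from scipy.spatial.transform import Rotation as _R
_cal=ctrl.calibration
def cal(n):
    c=dict(_cal(n)); c['attitude']=_R.from_euler('xyz',c['attitude'],degrees=True).as_matrix(); return c
def snap(n,f=None):
    c=cal(n); im=ctrl.snapshot(n)
    if f: cv2.imwrite('pics/'+f+'.png',im[:,:,::-1])
    return c,im
E
python3 - <<'E'
from h import *
C={}
for n in ['scene','top']:
    C[n],im=snap(n)
    for t in ['cassette1','cassette1_tab','bay1','bay2','bay3','bay4','pedal_pad','tray','jar','amber','mortar','vial','tub']:
        z={'cassette1_tab':.012,'pedal_pad':.077}.get(t,.016 if 'bay' in t else 0)
        print(n,t,[(round(d['conf'],2),np.round(d['pixel']).tolist(),atz(C[n],d['pixel'],z)[:2].round(3).tolist()) for d in ctrl.spot_point(t,n) if d['conf']>.2])
E
```

```text
scene cassette1 [(0.64, [248.0, 212.0], [0.447, -0.287]), (0.46, [214.0, 367.0], [0.624, 0.189])]
scene cassette1_tab [(0.73, [228.0, 258.0], [0.467, -0.136]), (0.62, [248.0, 218.0], [0.469, -0.278])]
scene bay1 [(0.86, [232.0, 330.0], [0.63, 0.024]), (0.69, [203.0, 379.0], [0.622, 0.249]), (0.67, [216.0, 365.0], [0.641, 0.165]), (0.66, [221.0, 345.0], [0.618, 0.098])]
scene bay2 [(0.86, [232.0, 330.0], [0.63, 0.024]), (0.69, [203.0, 379.0], [0.622, 0.249]), (0.67, [216.0, 365.0], [0.641, 0.165]), (0.66, [221.0, 345.0], [0.618, 0.098])]
scene bay3 [(0.86, [232.0, 330.0], [0.63, 0.024]), (0.69, [203.0, 379.0], [0.622, 0.249]), (0.67, [216.0, 365.0], [0.641, 0.165]), (0.66, [221.0, 345.0], [0.618, 0.098])]
scene bay4 [(0.86, [232.0, 330.0], [0.63, 0.024]), (0.69, [203.0, 379.0], [0.622, 0.249]), (0.67, [216.0, 365.0], [0.641, 0.165]), (0.66, [221.0, 345.0], [0.618, 0.098])]
scene pedal_pad [(0.93, [176.0, 396.0], [0.604, 0.342]), (0.62, [211.0, 285.0], [0.518, -0.064])]
scene tray [(0.91, [273.0, 251.0], [0.602, -0.25])]
scene jar [(0.47, [207.0, 284.0], [0.42, -0.002]), (0.43, [269.0,
[... 883 characters left out ...]
])]
top bay3 [(0.94, [179.0, 316.0], [0.63, 0.028]), (0.73, [173.0, 266.0], [0.647, 0.184]), (0.65, [177.0, 293.0], [0.635, 0.101]), (0.62, [177.0, 242.0], [0.632, 0.26])]
top bay4 [(0.94, [179.0, 316.0], [0.63, 0.028]), (0.73, [173.0, 266.0], [0.647, 0.184]), (0.65, [177.0, 293.0], [0.635, 0.101]), (0.62, [177.0, 242.0], [0.632, 0.26])]
top pedal_pad [(0.83, [185.0, 203.0], [0.593, 0.367]), (0.63, [174.0, 268.0], [0.634, 0.175])]
top tray [(0.83, [191.0, 402.0], [0.603, -0.242])]
top jar [(0.71, [239.0, 328.0], [0.448, -0.014])]
top amber [(0.65, [140.0, 366.0], [0.766, -0.128])]
top mortar [(0.74, [271.0, 189.0], [0.336, 0.412])]
top vial [(0.69, [176.0, 293.0], [0.641, 0.102])]
top tub []
```

View pics/top0.png

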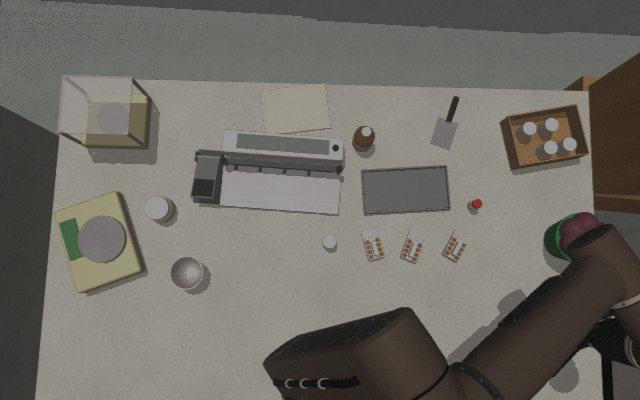

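View pics/scene0.png

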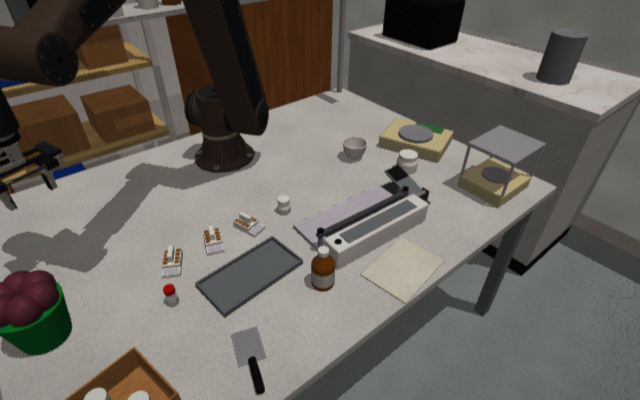

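>>> send_rows([
  [[0.3,0.25,0.2,-0.05],[0.6,0.5,0.4,-0.11],[0.8,0.75,0.5,-0.16],[1,1,0.5,-0.218],[1,1,0.5,-0.218]],
], jaw=1)

```text
clock: 2.17
tool_pos: [0.4179, -0.4375, 0.3274]
orientation: [-180.0, 0.1, 179.9]
force: [1.4, -1.5, -0.1]
opening: 0.0875
gripper_force: 0.0
```

>>> send_rows([
  [[0,0.3,0,0],[0,0.6,0,0],[0,0.8,0,0],[0,0.8,0,0],[0,0.8,0,0]],
])

```text
clock: 2.8
tool_pos: [0.4168, -0.2794, 0.3269]
orientation: [-180.0, 0.0, -180.0]
force: [-0.2, 0.1, 0.2]
opening: 0.0877
gripper_force: 0.0
```

Run:
```python
from h import *
c,im=snap('wrist','w1'); print(c['eye'])
for t in ['cassette1','cassette1_tab','bay1','tray','jar','vial']:
    z={'cassette1_tab':.012}.get(t,.016 if 'bay' in t else 0)
    print(t,[(round(d['conf'],2),np.round(d['pixel']).tolist(),atz(c,d['pixel'],z)[:2].round(4).tolist()) for d in ctrl.spot_point(t,'wrist') if d['conf']>.2])
for d in ctrl.trace('cassette1','wrist'): print(d['conf'],d['bbox'])
```

```text
[ 0.34806417 -0.27881764  0.48524692]
cassette1 [(0.9, [165.0, 323.0], [0.4259, -0.2701]), (0.74, [175.0, 242.0], [0.4415, -0.4006]), (0.72, [171.0, 396.0], [0.4345, -0.151])]
cassette1_tab [(0.89, [193.0, 404.0], [0.4682, -0.1405])]
bay1 []
tray [(0.92, [269.0, 333.0], [0.6085, -0.2511])]
jar [(0.81, [173.0, 480.0], [0.4381, -0.0155])]
vial [(0.57, [191.0, 228.0], [0.468, -0.424])]
0.88 [378.3, 141.5, 420.1, 200.8]
0.74 [301.5, 134.1, 343.6, 202.3]
0.72 [212.2, 140.0, 264.1, 201.5]
```

View pics/w1.png

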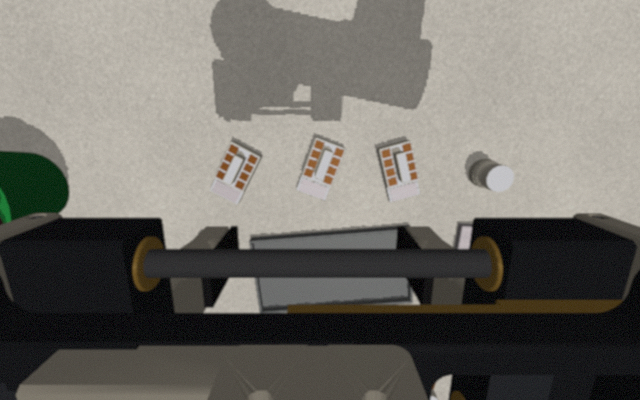

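```bash
cat > fit.py <<'E'
from h import *
from scipy.optimize import minimize
def box(x0,x1,y0,y1,z0,z1): return np.array([[x,y,z] for x in(x0,x1) for y in(y0,y1) for z in(z0,z1)])
CAS=[box(-.045,.019,-.025,.025,0,.024),box(.019,.045,-.025,.025,0,.012),box(-.035,.009,-.007,.007,.024,.048)]
S=4
def render(c,p,off,shape,z0,boxes=CAS):
    im=np.zeros(shape,np.uint8);cy,sy=np.cos(p[2]),np.sin(p[2])
    for b in boxes:
        w=b@np.array([[cy,sy,0],[-sy,cy,0],[0,0,1]])+[p[0],p[1],z0]
        px=np.array([proj(c,q)[::-1] for q in w])
        px=((px+.5-off)*S*16).astype(np.int32)
        cv2.fillConvexPoly(im,cv2.convexHull(px),1,shift=4)
    return im
def fit(c,mask,p0,z0=0.,boxes=CAS,fz=False):
    r,k=np.where(mask);off=np.array([k.min()-15,r.min()-15]);h=r.max()-r.min()+31;w=k.max()-k.min()+31
    pad=np.pad(mask.astype(np.uint8),20)[off[1]+20:off[1]+20+h,off[0]+20:off[0]+20+w]
    M=cv2.resize(pad.astype(np.float32),None,fx=S,fy=S,interpolation=cv2.INTER_LINEAR)>.5
    def f(q):
        R=render(c,(q[0]/100,q[1]/100,q[2]),off,M.shape,(q[3]/100 if fz else z0),boxes)>0
        return 1-(R&M).sum()/max(1,(R|M).sum())
    q0=[p0[0]*100,p0[1]*100,p0[2]]+([z0*100] if fz else [])
    d=np.diag([.8,.8,.15]+([1.] if fz else []))
    best=None
    for s in(1,-1):
        o=minimize(f,best.x if best else q0,method='Nelder-Mead',options=dict(initial_simplex=np.vstack([best.x if best else q0,(best.x if best else np.array(q0))+s*d]),xatol=.005,fatol=1e-4))
        best=o if best is None or o.fun<best.fun else best
    q=best.x;return np.r_[q[:2]/100,np.degrees(q[2]),q[3]/100 if fz else z0,1-best.fun]
def cassettes(n,seeds,z0=0.,fz=False,thr=.3):
    c,im=snap(n);out=[]
    for d in ctrl.trace('cassette1',n):
        if d['conf']<thr: continue
        l,t,r,b=d['bbox'];g=atz(c,[(t+b)/2,(l+r)/2],z0+.015)
        s=min(seeds,key=lambda s:np.hypot(s[0]-g[0],s[1]-g[1])) if seeds else (g[0],g[1],0)
        if np.hypot(s[0]-g[0],s[1]-g[1])>.06: s=(g[0],g[1],0)
        out.append((d['conf'],fit(c,d['mask'],(g[0],g[1],s[2]),z0,fz=fz)))
    return out
E
python3 - <<'E'
from fit import *
np.set_printoptions(precision=4,suppress=True)
S0=[(.43,-.146,.2),(.43,-.275,-.2),(.437,-.405,-.4)]
for n in ['wrist','top','scene']:
  for fz in (0,1):
    for o in cassettes(n,S0,fz=fz): print(n,o)
E
```

```text
wrist (0.69, array([ 0.4331, -0.1499, 16.1745,  0.    ,  0.9673]))
wrist (0.61, array([  0.4296,  -0.2739, -20.9179,   0.    ,   0.9315]))
wrist (0.58, array([  0.4357,  -0.4081, -29.0412,   0.    ,   0.9428]))
wrist (0.75, array([ 0.4352, -0.1467, 15.9567, -0.0115,  0.9759]))
wrist (0.63, array([  0.4376,  -0.4092, -28.456 ,  -0.0045,   0.9735]))
scene (0.56, array([ 0.4361, -0.1516, 14.3074,  0.    ,  0.9525]))
scene (0.56, array([  0.437 ,  -0.41  , -25.6348,   0.    ,   0.931 ]))
scene (0.84, array([  0.415 ,  -0.2688, -20.9919,  -0.0162,   0.9392]))
scene (0.78, array([  0.4559,  -0.4144, -29.0702,   0.0187,   0.9409]))
scene (0.64, array([ 0.4389, -0.1536, 14.5182,  0.0032,  0.9045]))
```

>>> send_rows([
  [[0.3,0.3,0,0],[0.5,0.6,0,0],[0.7,0.8,0,0],[0.7,1,0,0],[0.7,1,0,0]],
])

```text
clock: 4.42
tool_pos: [0.5578, -0.0757, 0.3258]
orientation: [180.0, -0.1, -179.8]
force: [-0.8, 0.3, -0.1]
opening: 0.0877
gripper_force: 0.0
```

>>> send_rows([
  [[0,0.3,0,0],[0,0.6,0,0],[0,0.8,0,0],[0,1,0,0],[0,1,0,0]],
])

```text
clock: 5.05
tool_pos: [0.5566, 0.1223, 0.3263]
orientation: [-180.0, -0.0, -179.9]
force: [-0.4, -0.7, 0.1]
opening: 0.0878
gripper_force: 0.0
```

Run:
```python
from h import *
c,im=snap('wrist','w2'); print(c['eye'],ctrl.get_obs()['tool_pos'])
for t in ['bay1','pedal_pad','tray']:
    z={'pedal_pad':.077}.get(t,.016 if 'bay' in t else 0)
    print(t,[(round(d['conf'],2),np.round(d['pixel']).tolist(),atz(c,d['pixel'],z)[:2].round(4).tolist()) for d in ctrl.spot_point(t,'wrist') if d['conf']>.2])
```

```text
[0.48791968 0.1227043  0.4847442 ] [0.55653214 0.12121131 0.3264406 ]
bay1 [(0.83, [207.0, 303.0], [0.6293, 0.1004]), (0.76, [209.0, 350.0], [0.633, 0.1766]), (0.71, [209.0, 395.0], [0.6336, 0.2489]), (0.56, [207.0, 256.0], [0.6297, 0.0254])]
pedal_pad [(0.67, [187.0, 492.0], [0.5817, 0.3629])]
tray [(0.69, [213.0, 394.0], [0.6447, 0.2506])]
```

View pics/w2.png

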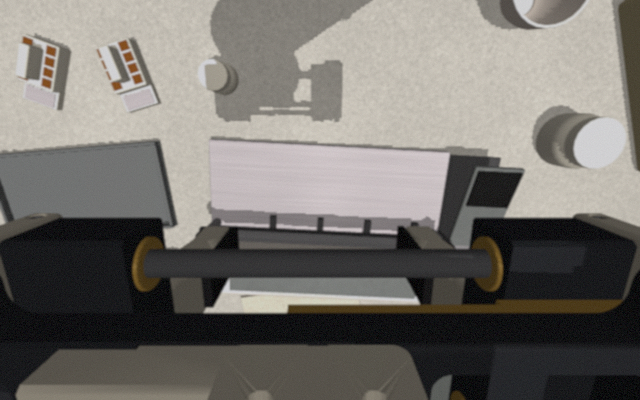

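Run:
```python
from h import *
np.set_printoptions(precision=4,suppress=True)
c,im=snap('wrist')
g=cv2.cvtColor(im,cv2.COLOR_RGB2GRAY).astype(float)
P=[]
for x in range(230,440,6):
    col=cv2.GaussianBlur(g,(3,3),0)[125:165,x]; d=np.diff(col); P.append((x,125+np.argmax(d)+.5,125+np.argmin(d)+.5))
P=np.array(P);print(P[::6])
for k in(1,2):
  W=np.array([atz(c,[r[k],r[0]],.016) for r in P]); a=np.polyfit(W[:,1],W[:,0],1)
  r=W[:,0]-np.polyval(a,W[:,1]);m=abs(r)<.004;a=np.polyfit(W[m,1],W[m,0],1)
  print('edge',a,np.degrees(np.arctan(a[0])),r[m].std(), m.sum())
ul=im[125:165,205:460];
big=cv2.resize(im[125:245,190:540],None,fx=2.2,fy=2.2,interpolation=cv2.INTER_CUBIC);cv2.imwrite('pics/press.png',big[:,:,::-1])
for px in [(139,210),(152,449)]: print(atz(c,px,.016))
```

```text
[[230.  140.5 137.5]
 [266.  142.5 138.5]
 [302.  144.5 140.5]
 [338.  146.5 142.5]
 [374.  147.5 144.5]
 [410.  149.5 146.5]]
edge [0.05   0.5257] 2.862619256072693 0.00045578526447300025 35
edge [0.05   0.5201] 2.8649059255908353 0.000674735425971222 35
[ 0.5225 -0.0421  0.016 ]
[0.5423 0.3225 0.016 ]
```

View pics/press.png

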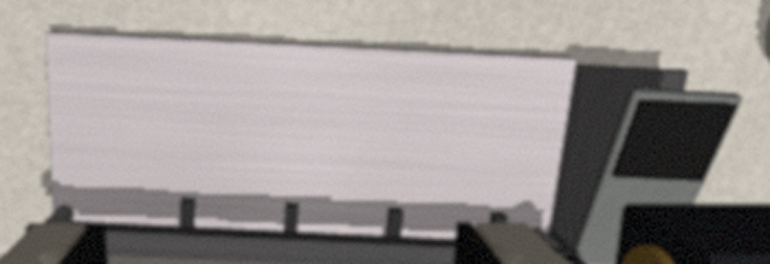

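Run:
```python
from h import *
np.set_printoptions(precision=4,suppress=True)
c=cal('wrist')
a=-np.radians(2.863);X=np.array([np.cos(a),np.sin(a)]);Y=np.array([-np.sin(a),np.cos(a)])
o=np.array([.5257,0]) # on front edge
for k,(cx,cy) in enumerate([(187,198),(291,203),(394,208),(498,212)]):
    p=atz(c,[125+cy/2.2,190+cx/2.2],.026)[:2]; b=p-15e-3*X-30e-3*Y; print(k+1,p,b,'bx',(b-o)@X-.1,'by',(b-o)@Y)
for p in [(.6297,.0254),(.6293,.1004),(.633,.1766),(.6336,.2489)]: print((np.array(p)-o)@X-.1,(np.array(p)-o)@Y)
# right and left bed edges
for cx,cy in [(50,30),(54,185),(576,60),(552,228)]: print((atz(c,[125+cy/2.2,190+cx/2.2],.016)[:2]-o)@Y)
```

```text
1 [0.6405 0.0535] [0.624  0.0243] bx -0.0030490029108529854 by 0.02914715007074987
2 [0.6443 0.1283] [0.6278 0.0991] bx -0.0029371206241057546 by 0.10410243543673799
3 [0.6482 0.2028] [0.6317 0.1736] bx -0.002789316924116214 by 0.17863719929636881
4 [0.6513 0.2782] [0.6348 0.249 ] bx -0.003438072891127436 by 0.25409418769918607
0.0026015105123768645 0.030562886653237427
-0.001544089072210278 0.10544929399184776
-0.0016547437747226473 0.18173899025246223
-0.004666731980045288 0.25397871566065433
-0.038138980175954074
-0.03945398736628914
0.3272327032772448
0.3295083975915375
```

>>> send_rows([
  [[-0.2,-0.3,-0.1,0.04],[-0.4,-0.6,-0.2,0.1],[-0.6,-0.8,-0.4,0.14],[-0.675,-1,-0.5,0.18],[-0.675,-1,-0.5,0.18]],
])

```text
clock: 5.92
tool_pos: [0.4186, -0.082, 0.2254]
orientation: [180.0, -0.1, -164.7]
force: [0.4, -0.5, 0.7]
opening: 0.0877
gripper_force: 0.0
```

>>> send_rows([
  [[0,-0.2,-0.2,0],[0,-0.38,-0.4,0],[0,-0.38,-0.4,0],[0,-0.38,-0.4,0]],
])

```text
clock: 6.42
tool_pos: [0.4224, -0.1556, 0.1473]
orientation: [-180.0, 0.0, -164.6]
force: [0.9, -0.7, -0.1]
opening: 0.0878
gripper_force: 0.0
```

Run:
```python
from fit import *
np.set_printoptions(precision=4,suppress=True)
o=ctrl.get_obs();print(o['tool_pos'],o['orientation'])
S0=[(.434,-.15,.27),(.43,-.275,-.36),(.437,-.41,-.48)]
for r in cassettes('wrist',S0): print(r)
snap('wrist','w3')
```

```text
[ 0.4224 -0.1556  0.1473] [-179.9671    0.0405 -164.6156]
(0.96, array([  0.4365,  -0.4081, -29.1111,   0.    ,   0.96  ]))
(0.9, array([  0.4299,  -0.2738, -21.0021,   0.    ,   0.973 ]))
(0.69, array([ 0.4336, -0.1499, 15.4698,  0.    ,  0.9781]))
(0.46, array([ 0.4083, -0.0247, 64.7056,  0.    ,  0.3737]))
```

View pics/w3.png

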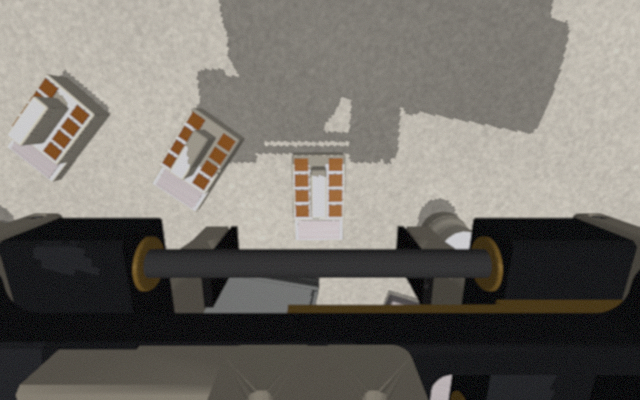

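>>> send_rows([
  [[-0.006,0.011,-0.15,0],[-0.006,0.011,-0.3,0],[-0.006,0.011,-0.45,0],[-0.006,0.011,-0.55,0],[-0.006,0.011,-0.595,0],[-0.006,0.011,-0.595,0]],
])

```text
clock: 7.32
tool_pos: [0.4208, -0.1527, 0.0278]
orientation: [-180.0, 0.0, -164.5]
force: [0.4, 0.9, -0.3]
opening: 0.0878
gripper_force: 0.0
```

>>> send_rows([
  [[0,0,0,0],[0,0,0,0],[0,0,0,0],[0,0,0,0],[0,0,0,0]],
], jaw=0)

```text
clock: 7.95
tool_pos: [0.4205, -0.1531, 0.0276]
orientation: [-180.0, 0.0, -164.5]
force: [0.3, 0.0, 0.8]
opening: 0.0433
gripper_force: 0.0
```

>>> send_rows([
  [[0,0,0,0],[0,0,0,0],[0,0,0,0],[0,0,0,0],[0,0,0,0],[0,0,0.1,0],[0,0,0.3,0],[0,0,0.45,0],[0,0,0.45,0]],
])

```text
clock: 9.07
tool_pos: [0.422, -0.153, 0.1197]
orientation: [-179.9, 0.3, -164.5]
force: [-0.4, 0.3, -1.8]
opening: 0.0137
gripper_force: 30.0
```

>>> send_rows([
  [[0.1,0.2,0.1,-0.03],[0.3,0.45,0.1,-0.1],[0.5,0.7,0.1,-0.16],[0.7,0.9,0.1,-0.21],[0.76,1,0.1,-0.214],[0.76,1,0.1,-0.214]],
])

```text
clock: 9.82
tool_pos: [0.5721, 0.0479, 0.1359]
orientation: [-180.0, -0.1, 177.2]
force: [-1.2, -1.1, -0.5]
opening: 0.0136
gripper_force: 30.0
```

>>> send_rows([
  [[0,0.2,0,0],[0,0.4,0,0],[0,0.55,0,0],[0,0.625,0,0],[0,0.625,0,0],[0,0.625,0,0]],
])

```text
clock: 10.58
tool_pos: [0.572, 0.1708, 0.1374]
orientation: [-180.0, -0.0, 177.0]
force: [-0.7, -0.0, -0.8]
opening: 0.014
gripper_force: 30.0
```

>>> send_rows([
  [[0.005,0.005,-0.15,0],[0.01,0.005,-0.3,0],[0.01,0.005,-0.4,0],[0.01,0.005,-0.455,0],[0.01,0.005,-0.455,0],[0.01,0.005,-0.455,0]],
])

```text
clock: 11.32
tool_pos: [0.5751, 0.173, 0.0475]
orientation: [180.0, 0.1, 177.1]
force: [-0.1, 0.2, -0.7]
opening: 0.0138
gripper_force: 30.0
```

Run:
```python
from fit import *
np.set_printoptions(precision=4,suppress=True)
o=ctrl.get_obs();print(o['tool_pos'],o['orientation'],o['force'])
c,im=snap('wrist','w4')
for d in ctrl.spot_point('bay1','wrist'): print(d['conf'],d['pixel'],atz(c,d['pixel'],.016)[:2])
```

```text
[0.5751 0.173  0.0475] [179.9621   0.0669 177.0624] [-0.1495  0.1887 -0.6672]
0.67 [299.6, 107.1] [0.6247 0.0223]
```

View pics/w4.png

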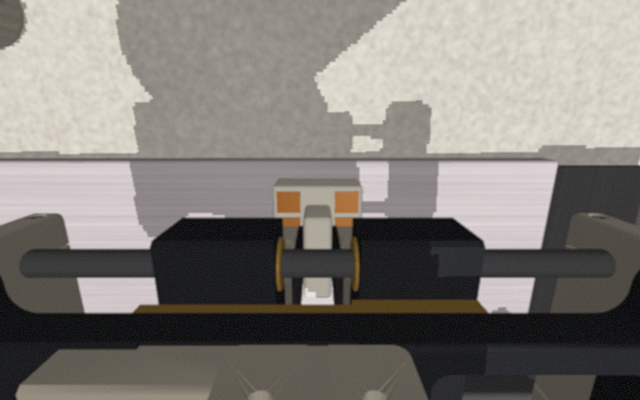

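>>> send_rows([
  [[0,0,-0.008,0],[0,0,-0.014,0],[0,0,-0.018,0],[0,0,-0.018,0]],
])

```text
clock: 11.92
tool_pos: [0.5744, 0.173, 0.0435]
orientation: [-180.0, 0.0, 177.1]
force: [-1.9, 0.4, 4.5]
opening: 0.014
gripper_force: 30.0
```

>>> send_rows([
  [[0.03,-0.0015,0,0],[0.06,-0.003,0,0],[0.09,-0.0045,0,0],[0.12,-0.006,0,0],[0.15,-0.0075,0,0],[0.18,-0.009,0,0],[0.18,-0.009,0,0]],
])

```text
clock: 12.8
tool_pos: [0.6109, 0.1711, 0.0436]
orientation: [-180.0, 0.0, 177.1]
force: [-1.2, -0.5, 3.9]
opening: 0.0139
gripper_force: 30.0
```

>>> send_rows([
  [[0.01,0,0,0],[0.02,-0.001,0,0],[0.03,-0.0015,0,0],[0.03,-0.0015,0,0]],
])

```text
clock: 13.3
tool_pos: [0.6161, 0.1708, 0.0436]
orientation: [-180.0, -0.0, 177.1]
force: [-4.3, -0.3, 6.9]
opening: 0.014
gripper_force: 30.0
```

>>> send_rows([
  [[0.008,0,0,0],[0.015,-0.001,0,0],[0.015,-0.001,0,0]],
])

```text
clock: 13.68
tool_pos: [0.619, 0.1706, 0.0436]
orientation: [-180.0, -0.0, 177.1]
force: [-3.3, -0.6, 7.0]
opening: 0.0138
gripper_force: 30.0
```

>>> send_rows([
  [[0.005,0,0,0],[0.01,0,0,0],[0.01,0,0,0]],
])

```text
clock: 14.05
tool_pos: [0.6202, 0.1706, 0.0436]
orientation: [-180.0, -0.1, 177.1]
force: [-8.2, 0.3, 8.7]
opening: 0.0138
gripper_force: 30.0
```

>>> send_rows([
  [[0.005,0,0,0],[0.01,0,0,0],[0.01,0,0,0]],
])

```text
clock: 14.42
tool_pos: [0.6203, 0.1705, 0.0436]
orientation: [-179.9, -0.3, 177.1]
force: [-16.2, 2.0, 15.4]
opening: 0.0135
gripper_force: 30.0
```

>>> send_rows([
  [[-0.006,0.005,0.003,0],[-0.006,0.01,0.003,0],[-0.005,0.015,0.003,0],[-0.005,0.02,0.003,0],[-0.005,0.02,0.003,0]],
])

```text
clock: 15.05
tool_pos: [0.6202, 0.1721, 0.0437]
orientation: [-179.8, -0.2, 177.0]
force: [-7.1, -7.1, 9.6]
opening: 0.0134
gripper_force: 30.0
```

>>> send_rows([
  [[0,0.005,0,0],[0,0.01,0,0],[0,0.01,0,0]],
])

```text
clock: 15.42
tool_pos: [0.6202, 0.1741, 0.0437]
orientation: [-179.8, -0.2, 177.0]
force: [-6.4, -8.0, 9.0]
opening: 0.0136
gripper_force: 30.0
```

>>> send_rows([
  [[-0.002,0.005,0.004,0],[-0.002,0.01,0.004,0],[-0.002,0.01,0.004,0]],
])

```text
clock: 15.8
tool_pos: [0.6203, 0.176, 0.0439]
orientation: [-179.8, -0.2, 177.0]
force: [-3.7, -9.3, 3.9]
opening: 0.0134
gripper_force: 30.0
```

>>> send_rows([
  [[0,0.005,0,0],[0,0.01,0,0],[0,0.01,0,0]],
])

```text
clock: 16.18
tool_pos: [0.62, 0.1766, 0.0439]
orientation: [-179.7, -0.3, 177.0]
force: [-3.3, -15.0, 6.2]
opening: 0.014
gripper_force: 30.2
```

>>> send_rows([
  [[0,0,0,0],[0,0,0,0],[0,0,0,0],[0,0,0,0],[0,0,0,0]],
], jaw=0.5)

```text
clock: 16.8
tool_pos: [0.6221, 0.181, 0.0444]
orientation: [180.0, 0.0, 177.1]
force: [0.5, -0.7, -0.2]
opening: 0.0437
gripper_force: 0.0
```

>>> send_rows([
  [[0,-0.005,0.05,0],[0,-0.005,0.2,0],[0,-0.005,0.4,0],[0,-0.005,0.4,0]],
])

```text
clock: 17.3
tool_pos: [0.6243, 0.1807, 0.129]
orientation: [179.8, 0.4, 177.1]
force: [0.3, 0.4, 0.4]
opening: 0.0441
gripper_force: 0.0
```

>>> send_rows([
  [[-0.1,-0.3,0.1,-0.05],[-0.3,-0.6,0.1,-0.1],[-0.5,-0.9,0.1,-0.16],[-0.6,-1,0.1,-0.21],[-0.6,-1,0.1,-0.21]],
], jaw=1)

```text
clock: 17.92
tool_pos: [0.4995, -0.0226, 0.1448]
orientation: [180.0, -0.0, 158.8]
force: [1.0, 1.1, 0.7]
opening: 0.0855
gripper_force: 0.0
```

>>> send_rows([
  [[-0.1,-0.3,0,0],[-0.3,-0.6,0,0],[-0.4,-0.9,0,0],[-0.42,-1,0,0],[-0.42,-1,0,0]],
])

```text
clock: 18.55
tool_pos: [0.4179, -0.2218, 0.1445]
orientation: [180.0, 0.0, 158.9]
force: [-0.1, 0.2, -0.1]
opening: 0.0874
gripper_force: 0.0
```

Run:
```python
from fit import *
np.set_printoptions(precision=4,suppress=True)
o=ctrl.get_obs();print(o['tool_pos'],o['orientation'])
S0=[(.43,-.275,-.36),(.437,-.41,-.48)]
for r in cassettes('wrist',S0): print(r)
for r in cassettes('top',S0+[(.633,.176,-.05)],z0=.016): print(r)
```

```text
[ 0.4179 -0.2218  0.1445] [179.9991   0.0178 158.8754]
(0.95, array([  0.4306,  -0.2738, -20.7602,   0.    ,   0.8597]))
(0.72, array([  0.4097,  -0.3518, -20.3984,   0.    ,   0.2522]))
(0.47, array([ 0.5361,  0.0297, -6.2437,  0.    ,  0.3293]))
(0.69, array([ 0.63  ,  0.1774, -6.1957,  0.016 ,  0.7713]))
(0.63, array([ 0.6245,  0.3801, -9.6507,  0.016 ,  0.557 ]))
```

>>> send_rows([
  [[0.003,-0.12,0,0],[0.003,-0.237,-0.1,0],[0.003,-0.237,-0.25,0],[0.003,-0.237,-0.4,0],[0.003,-0.237,-0.53,0],[0.003,-0.237,-0.584,0],[0.003,-0.237,-0.584,0]],
])

```text
clock: 19.62
tool_pos: [0.4188, -0.2672, 0.0273]
orientation: [-180.0, -0.1, 159.1]
force: [0.5, 0.7, 0.7]
opening: 0.0877
gripper_force: 0.0
```

>>> send_rows([
  [[0,0,0,0],[0,0,0,0],[0,0,0,0],[0,0,0,0],[0,0,0,0],[0,0,0,0],[0,0,0,0],[0,0,0,0],[0,0,0,0],[0,0,0,0]],
], jaw=0)

```text
clock: 20.88
tool_pos: [0.4186, -0.2678, 0.0275]
orientation: [-180.0, -0.0, 159.0]
force: [-0.4, 0.1, -1.3]
opening: 0.014
gripper_force: 30.0
```

>>> send_rows([
  [[0,0,0.1,0],[0,0,0.3,0],[0,0,0.5,0],[0,0,0.5,0]],
])

```text
clock: 21.38
tool_pos: [0.4206, -0.2683, 0.1305]
orientation: [180.0, 0.3, 159.0]
force: [0.3, 0.0, -2.2]
opening: 0.0139
gripper_force: 30.0
```

>>> send_rows([
  [[0.1,0.2,0.03,0.05],[0.3,0.45,0.03,0.1],[0.5,0.7,0.03,0.16],[0.7,0.9,0.03,0.21],[0.76,1,0.03,0.211],[0.76,1,0.03,0.211]],
])

```text
clock: 22.12
tool_pos: [0.5704, -0.0665, 0.1321]
orientation: [-180.0, -0.1, 177.2]
force: [-0.4, -0.7, -1.0]
opening: 0.0141
gripper_force: 30.0
```

>>> send_rows([
  [[0,0.25,0,0],[0,0.5,0,0],[0,0.7,0,0],[0,0.828,0,0],[0,0.828,0,0],[0,0.828,0,0]],
])

```text
clock: 22.88
tool_pos: [0.5699, 0.0966, 0.1332]
orientation: [-180.0, -0.1, 177.1]
force: [-0.1, -0.1, -2.2]
opening: 0.0138
gripper_force: 30.0
```

>>> send_rows([
  [[0.005,0.005,-0.15,0],[0.007,0.005,-0.3,0],[0.007,0.005,-0.4,0],[0.007,0.005,-0.43,0],[0.007,0.005,-0.445,0],[0.007,0.005,-0.445,0]],
])

```text
clock: 23.62
tool_pos: [0.5724, 0.0986, 0.0452]
orientation: [180.0, 0.0, 177.1]
force: [0.4, -0.1, -0.8]
opening: 0.0136
gripper_force: 30.0
```

>>> send_rows([
  [[0.03,-0.0015,0,0],[0.06,-0.003,0,0],[0.09,-0.0045,0,0],[0.12,-0.006,0,0],[0.15,-0.0075,0,0],[0.18,-0.009,0,0],[0.2,-0.01,0,0],[0.2,-0.01,0,0]],
])

```text
clock: 24.62
tool_pos: [0.6122, 0.0968, 0.0444]
orientation: [-180.0, -0.0, 177.1]
force: [-0.6, 0.3, -0.5]
opening: 0.0137
gripper_force: 30.0
```

>>> send_rows([
  [[0.005,0,-0.004,0],[0.01,-0.001,-0.004,0],[0.015,-0.001,-0.004,0],[0.02,-0.001,-0.004,0],[0.02,-0.001,-0.004,0]],
])

```text
clock: 25.25
tool_pos: [0.6161, 0.0967, 0.0438]
orientation: [180.0, 0.0, 177.2]
force: [0.7, -0.5, -1.0]
opening: 0.0137
gripper_force: 30.0
```

>>> send_rows([
  [[0.005,0,0,0],[0.01,0,0,0],[0.01,0,0,0]],
])

```text
clock: 25.62
tool_pos: [0.6167, 0.0965, 0.0436]
orientation: [-180.0, -0.1, 177.1]
force: [-6.9, 1.2, 3.2]
opening: 0.0139
gripper_force: 30.0
```

>>> send_rows([
  [[0,0.005,0,0],[0,0.01,0,0],[0,0.015,0,0],[0.001,0.02,0,0],[0.001,0.025,0,0],[0.001,0.025,0,0]],
])

```text
clock: 26.38
tool_pos: [0.6167, 0.0998, 0.0437]
orientation: [-179.9, -0.2, 177.1]
force: [-5.0, -6.1, 3.6]
opening: 0.0137
gripper_force: 30.0
```

>>> send_rows([
  [[0,0.005,0,0],[0,0.01,0,0],[0,0.01,0,0]],
])

```text
clock: 26.75
tool_pos: [0.6165, 0.1003, 0.0438]
orientation: [-179.7, -0.2, 177.1]
force: [-3.5, -12.2, 5.4]
opening: 0.0137
gripper_force: 30.1
```

>>> send_rows([
  [[0,0.003,0,0],[0,0.003,0,0],[0,0.003,0,0],[0,0.003,0,0],[0,0.003,0,0],[0,0.003,0,0]],
], jaw=0.5)

```text
clock: 27.5
tool_pos: [0.6183, 0.1044, 0.0437]
orientation: [180.0, 0.0, 177.2]
force: [0.4, 0.1, 0.2]
opening: 0.0439
gripper_force: 0.0
```

>>> send_rows([
  [[0,-0.01,0.05,0],[0,-0.01,0.2,0],[0,-0.01,0.45,0],[0,-0.01,0.45,0]],
])

```text
clock: 28.0
tool_pos: [0.6211, 0.103, 0.1392]
orientation: [179.8, 0.5, 177.2]
force: [-0.5, 0.3, 0.1]
opening: 0.044
gripper_force: 0.0
```

>>> send_rows([
  [[-0.1,-0.3,0,-0.06],[-0.3,-0.6,0,-0.12],[-0.5,-0.9,0,-0.2],[-0.6,-1,0,-0.26],[-0.6,-1,0,-0.306],[-0.6,-1,0,-0.306]],
], jaw=1)

```text
clock: 28.75
tool_pos: [0.4981, -0.0983, 0.1342]
orientation: [180.0, 0.0, 150.8]
force: [0.7, -0.2, 0.4]
opening: 0.0874
gripper_force: 0.0
```

>>> send_rows([
  [[-0.1,-0.3,0,0],[-0.3,-0.6,0,0],[-0.37,-0.9,0,0],[-0.37,-1,0,0],[-0.37,-1,0,0]],
])

```text
clock: 29.38
tool_pos: [0.4243, -0.2992, 0.1335]
orientation: [-180.0, -0.0, 150.8]
force: [0.2, -0.1, 0.6]
opening: 0.0875
gripper_force: 0.0
```

Run:
```python
from fit import *
np.set_printoptions(precision=4,suppress=True)
o=ctrl.get_obs();print(o['tool_pos'],o['orientation'])
S0=[(.437,-.41,-.48)]
for r in cassettes('wrist',S0): print(r)
c,im=snap('top','t1')
b=cv2.resize(im[110:290,180:500],None,fx=2.4,fy=2.4,interpolation=cv2.INTER_CUBIC);cv2.imwrite('pics/t1c.png',b[:,:,::-1])
```

```text
[ 0.4243 -0.2992  0.1335] [-179.9856   -0.0156  150.8209]
(0.83, array([  0.4369,  -0.4079, -29.1285,   0.    ,   0.395 ]))
```

View pics/t1c.png

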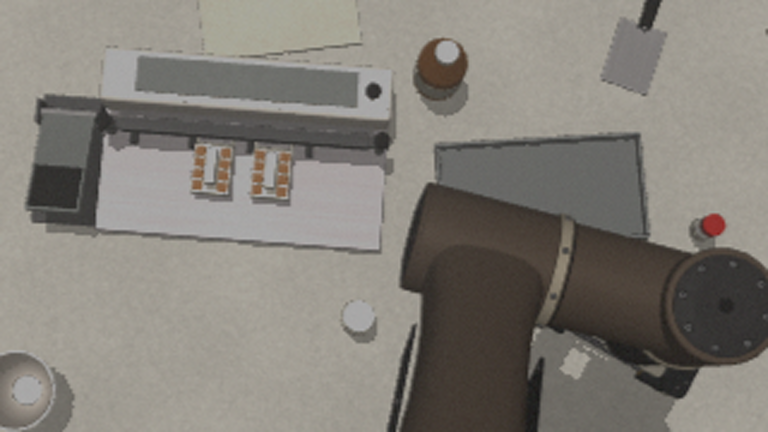

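>>> send_rows([
  [[0.006,-0.25,0,0],[0.006,-0.512,0,0],[0.006,-0.512,-0.1,0],[0.006,-0.512,-0.25,0],[0.006,-0.512,-0.4,0],[0.006,-0.512,-0.5,0],[0.006,-0.512,-0.53,0],[0.006,-0.512,-0.53,0]],
])

```text
clock: 30.52
tool_pos: [0.4261, -0.3996, 0.0279]
orientation: [-180.0, -0.0, 150.9]
force: [0.8, 0.1, 0.4]
opening: 0.0874
gripper_force: 0.0
```

>>> send_rows([
  [[0,0,0,0],[0,0,0,0],[0,0,0,0],[0,0,0,0],[0,0,0,0],[0,0,0,0],[0,0,0,0],[0,0,0,0],[0,0,0,0],[0,0,0,0]],
], jaw=0)

```text
clock: 31.78
tool_pos: [0.4254, -0.4002, 0.0277]
orientation: [-180.0, -0.0, 150.9]
force: [-0.9, -0.8, -0.8]
opening: 0.0135
gripper_force: 30.0
```

>>> send_rows([
  [[0,0,0.1,0],[0,0,0.3,0],[0,0,0.5,0],[0,0,0.5,0]],
])

```text
clock: 32.28
tool_pos: [0.4272, -0.4011, 0.1311]
orientation: [180.0, 0.3, 150.9]
force: [0.7, 0.4, -1.1]
opening: 0.0136
gripper_force: 30.0
```

>>> send_rows([
  [[0.1,0.2,0.03,0.06],[0.2,0.45,0.03,0.12],[0.3,0.7,0.03,0.2],[0.4,0.9,0.03,0.26],[0.5,1,0.03,0.305],[0.5,1,0.03,0.305]],
])

```text
clock: 33.02
tool_pos: [0.5261, -0.1985, 0.1325]
orientation: [180.0, -0.1, 177.2]
force: [0.9, -0.2, -1.7]
opening: 0.014
gripper_force: 30.0
```

>>> send_rows([
  [[0.1,0.25,0,0],[0.21,0.5,0,0],[0.21,0.75,0,0],[0.21,0.95,0,0],[0.21,1,0,0],[0.21,1,0,0]],
])

```text
clock: 33.78
tool_pos: [0.5669, -0.0003, 0.1331]
orientation: [-180.0, -0.1, 177.1]
force: [0.3, 0.5, -1.7]
opening: 0.014
gripper_force: 30.0
```

>>> send_rows([
  [[0,0.06,0,0],[0,0.11,0,0],[0,0.11,0,0],[0,0.11,0,0]],
])

```text
clock: 34.28
tool_pos: [0.5674, 0.0217, 0.1338]
orientation: [-180.0, -0.0, 177.1]
force: [0.5, -0.3, -1.3]
opening: 0.0138
gripper_force: 30.0
```

>>> send_rows([
  [[0,0,-0.15,0],[0.002,0,-0.3,0],[0.002,0,-0.4,0],[0.002,0,-0.435,0],[0.002,0,-0.452,0],[0.002,0,-0.452,0]],
])

```text
clock: 35.02
tool_pos: [0.5685, 0.0219, 0.0442]
orientation: [180.0, 0.1, 177.1]
force: [0.3, -0.7, -1.7]
opening: 0.0135
gripper_force: 30.0
```

>>> send_rows([
  [[0.03,-0.0015,0,0],[0.06,-0.003,0,0],[0.09,-0.0045,0,0],[0.12,-0.006,0,0],[0.15,-0.0075,0,0],[0.18,-0.009,0,0],[0.2,-0.01,0,0],[0.2,-0.01,0,0]],
])

```text
clock: 36.02
tool_pos: [0.6083, 0.0196, 0.0437]
orientation: [-180.0, 0.0, 177.1]
force: [-2.3, -0.7, 4.3]
opening: 0.0138
gripper_force: 30.0
```

>>> send_rows([
  [[0.005,0,0,0],[0.01,-0.001,0,0],[0.015,-0.001,0,0],[0.02,-0.001,0,0],[0.02,-0.001,0,0]],
])

```text
clock: 36.65
tool_pos: [0.6114, 0.0194, 0.0437]
orientation: [-180.0, -0.0, 177.1]
force: [-4.3, 0.8, 6.4]
opening: 0.0135
gripper_force: 30.0
```

>>> send_rows([
  [[0.005,0,0,0],[0.008,0,0,0],[0.008,0,0,0]],
])

```text
clock: 37.02
tool_pos: [0.6117, 0.0194, 0.0437]
orientation: [-180.0, -0.2, 177.1]
force: [-10.0, 1.2, 10.9]
opening: 0.0137
gripper_force: 30.0
```

>>> send_rows([
  [[0,0.005,0.004,0],[0,0.01,0.004,0],[0,0.015,0.004,0],[0.001,0.02,0.004,0],[0.001,0.025,0.004,0],[0.001,0.025,0.004,0]],
])

```text
clock: 37.78
tool_pos: [0.6117, 0.0229, 0.0438]
orientation: [-179.9, -0.2, 177.0]
force: [-5.8, -6.4, 6.0]
opening: 0.0139
gripper_force: 30.0
```

>>> send_rows([
  [[0,0.005,0,0],[0,0.01,0,0],[0,0.01,0,0]],
])

```text
clock: 38.15
tool_pos: [0.6117, 0.0242, 0.0439]
orientation: [-179.8, -0.2, 177.0]
force: [-5.5, -9.6, 5.3]
opening: 0.0138
gripper_force: 30.0
```

>>> send_rows([
  [[0,0.005,0,0],[0,0.01,0,0],[0,0.01,0,0]],
])

```text
clock: 38.52
tool_pos: [0.6115, 0.0249, 0.044]
orientation: [-179.7, -0.3, 177.0]
force: [-4.5, -15.4, 6.3]
opening: 0.0139
gripper_force: 30.2
```

>>> send_rows([
  [[0,0,0,0],[0,0,0,0],[0,0,0,0],[0,0,0,0],[0,0,0,0],[0,0,0,0]],
], jaw=0.5)

```text
clock: 39.28
tool_pos: [0.6137, 0.0288, 0.0442]
orientation: [180.0, 0.0, 177.1]
force: [0.1, 0.1, 0.7]
opening: 0.0438
gripper_force: 0.0
```

>>> send_rows([
  [[0,-0.015,0.05,0],[0,-0.015,0.2,0],[0,-0.015,0.4,0],[0,0,0.7,0],[-0.2,0,1,0],[-0.4,0.3,1,0],[-0.4,0.3,1,0],[-0.4,0.3,1,0]],
])

```text
clock: 40.28
tool_pos: [0.5334, 0.0892, 0.2451]
orientation: [180.0, 0.1, 177.2]
force: [0.1, -0.5, 0.2]
opening: 0.0433
gripper_force: 0.0
```

Run:
```python
from fit import *
np.set_printoptions(precision=4,suppress=True)
print(ctrl.get_obs()['tool_pos'])
B=np.array([[.6332,.1759],[.6294,.1],[.6256,.0241]]); a=-np.radians(2.863);X=np.array([np.cos(a),np.sin(a)]);Y=np.array([-X[1],X[0]])
S0=[(*b,a) for b in B]
for n in ['wrist','top','scene']:
  for r in cassettes(n,S0,z0=.016):
    k=np.argmin(np.hypot(*(B-r[1][:2]).T)); d=r[1][:2]-B[k]; print(n,r,3-k,'bay',d@X,d@Y)
c,im=snap('wrist','w5')
b=cv2.resize(im[60:240,160:480],None,fx=2.4,fy=2.4,interpolation=cv2.INTER_CUBIC);cv2.imwrite('pics/w5c.png',b[:,:,::-1])
```

```text
[0.5334 0.0892 0.2451]
wrist (0.83, array([ 0.5912,  0.1011, -3.2505,  0.016 ,  0.6942])) 2 bay -0.038246216192384164 -0.0008004701613524681
wrist (0.61, array([ 0.6259,  0.0238, -5.0383,  0.016 ,  0.4379])) 1 bay 0.0003298282418304294 -0.00031531292702613337
top (0.72, array([ 0.6414,  0.0154, -8.8604,  0.016 ,  0.265 ])) 1 bay 0.016174610763055406 -0.007879446002874775
scene (0.61, array([  0.5812,   0.1228, -50.7889,   0.016 ,   0.3971])) 2 bay -0.04929489782471869 0.02034325779820008
scene (0.49, array([  0.5941,   0.1646, -12.5387,   0.016 ,   0.5199])) 3 bay -0.0384713136157933 -0.013225026756877445
scene (0.47, array([  0.5911,   0.0313, -52.2294,   0.016 ,   0.3887])) 1 bay -0.03482705821250907 0.005482718168782627
```

View pics/w5c.png

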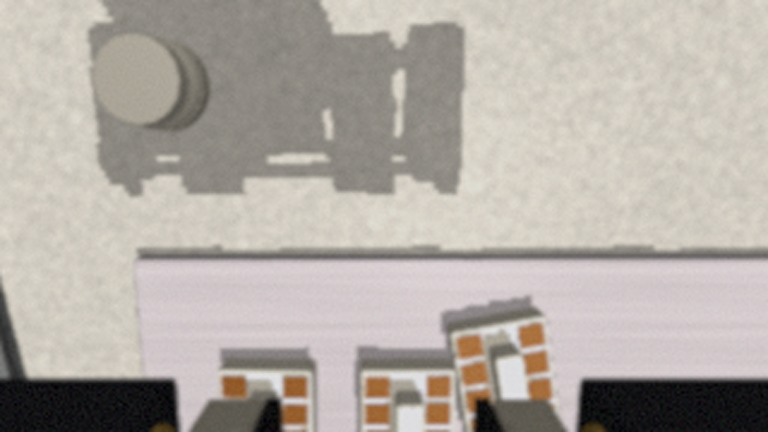

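>>> send_rows([
  [[0.15,0.05,0.2,0],[0.3,0.1,0.4,0],[0.4,0.1,0.5,0],[0.4,0.1,0.5,0],[0.4,0.1,0.5,0]],
])

```text
clock: 41.25
tool_pos: [0.613, 0.1083, 0.3427]
orientation: [-180.0, -0.1, 177.0]
force: [-0.1, 0.4, -0.6]
opening: 0.0443
gripper_force: 0.0
```

```bash
cat > bays.py <<'E'
from fit import *
np.set_printoptions(precision=4,suppress=True)
B=np.array([[.6332,.1759],[.6294,.1],[.6256,.0241]]); a=-np.radians(2.863);X=np.array([np.cos(a),np.sin(a)]);Y=np.array([-X[1],X[0]])
def check(n='wrist',S0=None,name=None):
  print(ctrl.get_obs()['tool_pos'])
  for r in cassettes(n,S0 or [(*b,a) for b in B],z0=.016):
    k=np.argmin(np.hypot(*(B-r[1][:2]).T)); d=r[1][:2]-B[k]; print(n,r,3-k,'bay',d@X,d@Y)
  if name:
    c,im=snap(n); b=cv2.resize(im[90:230,160:480],None,fx=2.4,fy=2.4,interpolation=cv2.INTER_CUBIC);cv2.imwrite('pics/%s.png'%name,b[:,:,::-1])
E
python3 -c "
from bays import *
check(S0=[(.6294,.1,-.05),(.6256,.024,-.05),(.61,.165,.15)],name='w6')"
```

```text
[0.613  0.1083 0.3427]
wrist (0.87, array([ 0.6254,  0.0242, -3.934 ,  0.016 ,  0.8196])) 1 bay -0.0002095762569347425 6.956754794907201e-05
wrist (0.81, array([0.6064, 0.1547, 7.4161, 0.016 , 0.975 ])) 3 bay -0.02575371219779009 -0.02246678119650501
wrist (0.57, array([ 0.6278,  0.0999, -2.72  ,  0.016 ,  0.832 ])) 2 bay -0.001568498702149566 -0.0001936501043076492
```

View pics/w6.png

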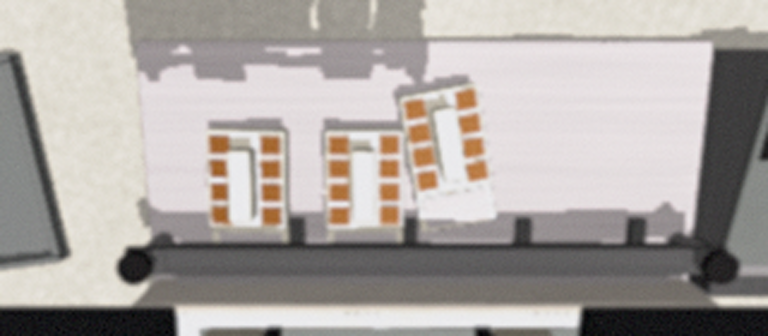

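>>> send_rows([
  [[-0.05,0.1,-0.25,0.06],[-0.0975,0.2235,-0.5,0.121],[-0.0975,0.2235,-0.75,0.121],[-0.0975,0.2235,-0.9,0.121],[-0.0975,0.2235,-1,0.121],[-0.0975,0.2235,-1,0.121]],
], jaw=0.35)

```text
clock: 42.15
tool_pos: [0.5927, 0.1527, 0.1425]
orientation: [-179.9, -0.2, -172.5]
force: [-0.7, 0.5, 0.4]
opening: 0.0307
gripper_force: 0.0
```

```bash
python3 -c "
from bays import *
check(S0=[(.6294,.1,-.05),(.6256,.024,-.05),(.6064,.1547,.13)]);print(ctrl.get_obs()['orientation'],ctrl.get_obs()['opening'])"
```

```text
[0.5927 0.1527 0.1425]
wrist (0.9, array([ 0.63  ,  0.0998, -2.3261,  0.016 ,  0.6619])) 2 bay 0.0006540454750495219 -0.00020464770887474392
wrist (0.7, array([ 0.6257,  0.0243, -3.1166,  0.016 ,  0.725 ])) 1 bay 0.00011959545145673844 0.00018141013182322853
wrist (0.63, array([0.6064, 0.1544, 7.8776, 0.016 , 0.9339])) 3 bay -0.025678391789052204 -0.022762718344985267
wrist (0.44, array([  0.5702,   0.2687, -82.9733,   0.016 ,   0.1584])) 3 bay -0.0675872734342288 0.08955852523246774
[-179.9938    0.0345 -172.512 ] 0.03068655777714889
```

Good. Descend and grip.

>>> send_rows([
  [[0.004,0.001,-0.15,0],[0.004,0.001,-0.3,0],[0.004,0.001,-0.4,0],[0.004,0.001,-0.46,0],[0.004,0.001,-0.492,0],[0.004,0.001,-0.492,0]],
])

```text
clock: 43.0
tool_pos: [0.5952, 0.1537, 0.0462]
orientation: [180.0, 0.0, -172.5]
force: [0.2, 0.5, -1.0]
opening: 0.0304
gripper_force: 0.0
```

>>> send_rows([
  [[0,0,0,0],[0,0,0,0],[0,0,0,0],[0,0,0,0],[0,0,0,0]],
], jaw=0)

```text
clock: 43.62
tool_pos: [0.5953, 0.1537, 0.0464]
orientation: [180.0, 0.0, -172.5]
force: [-0.9, -0.5, 5.4]
opening: 0.0139
gripper_force: 30.0
```

>>> send_rows([
  [[-0.03,0.01,0.002,0],[-0.06,0.02,0.002,0],[-0.09,0.05,0.002,0],[-0.0925,0.098,0.002,-0.03],[-0.0925,0.098,0.002,-0.07],[-0.0925,0.098,0.002,-0.121],[-0.0925,0.098,0.002,-0.121]],
])

```text
clock: 44.5
tool_pos: [0.5761, 0.1738, 0.0464]
orientation: [180.0, 0.0, 177.1]
force: [-0.6, 2.4, 6.5]
opening: 0.0143
gripper_force: 30.0
```

>>> send_rows([
  [[0.03,-0.0015,0,0],[0.06,-0.003,0,0],[0.09,-0.0045,0,0],[0.12,-0.006,0,0],[0.15,-0.0075,0,0],[0.18,-0.009,0,0],[0.2,-0.01,0,0],[0.2,-0.01,0,0]],
])

```text
clock: 45.5
tool_pos: [0.6152, 0.1708, 0.0464]
orientation: [-179.9, -0.1, 177.2]
force: [-4.8, -0.8, 9.1]
opening: 0.0139
gripper_force: 30.0
```

>>> send_rows([
  [[0.005,0,0.004,0],[0.01,-0.001,0.005,0],[0.015,-0.001,0.005,0],[0.02,-0.001,0.005,0],[0.02,-0.001,0.005,0]],
])

```text
clock: 46.12
tool_pos: [0.6205, 0.1709, 0.047]
orientation: [-180.0, -0.0, 177.1]
force: [0.5, 0.1, -1.6]
opening: 0.0134
gripper_force: 30.0
```

>>> send_rows([
  [[0.005,0,0,0],[0.01,0,0,0],[0.01,0,0,0]],
])

```text
clock: 46.5
tool_pos: [0.6221, 0.1708, 0.0471]
orientation: [-180.0, -0.0, 177.1]
force: [-2.6, 0.1, 0.1]
opening: 0.0141
gripper_force: 30.0
```

>>> send_rows([
  [[0.005,0,0,0],[0.008,0,0,0],[0.008,0,0,0]],
])

```text
clock: 46.88
tool_pos: [0.6222, 0.1707, 0.0469]
orientation: [-179.9, -0.2, 177.1]
force: [-8.5, 1.6, 4.3]
opening: 0.0141
gripper_force: 30.0
```

>>> send_rows([
  [[0,0.005,0,0],[0,0.01,0,0],[0,0.015,0,0],[0.001,0.02,0,0],[0.001,0.025,0,0],[0.001,0.03,0,0],[0.001,0.03,0,0]],
])

```text
clock: 47.75
tool_pos: [0.6224, 0.1754, 0.0467]
orientation: [-179.9, -0.2, 177.0]
force: [-5.4, -2.9, 2.5]
opening: 0.0138
gripper_force: 30.0
```

>>> send_rows([
  [[0,0.005,0,0],[0,0.012,0,0],[0,0.012,0,0]],
])

```text
clock: 48.12
tool_pos: [0.6222, 0.176, 0.0468]
orientation: [-179.7, -0.3, 177.0]
force: [-4.3, -11.0, 4.6]
opening: 0.0136
gripper_force: 30.1
```

>>> send_rows([
  [[0,0.005,0,0],[0,0.008,0,0],[0,0.008,0,0]],
])

```text
clock: 48.5
tool_pos: [0.622, 0.1765, 0.0469]
orientation: [-179.6, -0.3, 177.0]
force: [-4.8, -14.6, 5.9]
opening: 0.0142
gripper_force: 30.2
```

>>> send_rows([
  [[0,0,0,0],[0,0,0,0],[0,0,0,0],[0,0,0,0],[0,0,0,0]],
], jaw=0.4)

```text
clock: 49.12
tool_pos: [0.6243, 0.1812, 0.0472]
orientation: [180.0, 0.0, 177.1]
force: [0.0, 0.5, -0.5]
opening: 0.0352
gripper_force: 0.0
```

>>> send_rows([
  [[0,-0.015,0.05,0],[0,-0.015,0.2,0],[0,-0.015,0.5,0],[0,0,0.75,0],[0,0.2,1,0],[0,0.3,1,0],[0,0.3,1,0],[0,0.3,1,0]],
])

```text
clock: 50.12
tool_pos: [0.6237, 0.2404, 0.2463]
orientation: [-179.9, -0.1, 177.1]
force: [0.1, -0.6, 0.1]
opening: 0.0355
gripper_force: 0.0
```

>>> send_rows([
  [[0,0,0.2,0],[-0.05,0,0.4,0],[-0.05,0,0.45,0],[-0.05,0,0.45,0]],
], jaw=0)

```text
clock: 50.62
tool_pos: [0.6143, 0.2403, 0.3371]
orientation: [180.0, 0.0, 177.0]
force: [-0.5, 0.6, -0.8]
opening: 0.0024
gripper_force: 0.0
```

```bash
python3 -c "
from bays import *
check(name='w7')
c=cal('wrist')
for d in ctrl.spot_point('pedal_pad','wrist')[:2]: print(d['conf'],d['pixel'],atz(c,d['pixel'],.077))
for d in ctrl.trace('pedal','wrist')[:1]: print(d['conf'],d['bbox'])
"
```

```text
[0.6143 0.2403 0.3371]
wrist (0.91, array([ 0.6287,  0.0998, -3.0015,  0.016 ,  0.8253])) 2 bay -0.0006566106950017706 -0.00019429326640676053
wrist (0.82, array([ 0.6326,  0.176 , -5.048 ,  0.016 ,  0.8253])) 3 bay -0.000560618341428712 6.98228923500396e-05
wrist (0.74, array([ 0.6239,  0.0238, -5.0906,  0.016 ,  0.848 ])) 1 bay -0.0017002240475002676 -0.00037120639453929556
0.75 [139.2, 409.5] [0.5819 0.3668 0.077 ]
0.72 [374.1, 119.3, 439.1, 207.4]
```

View pics/w7.png

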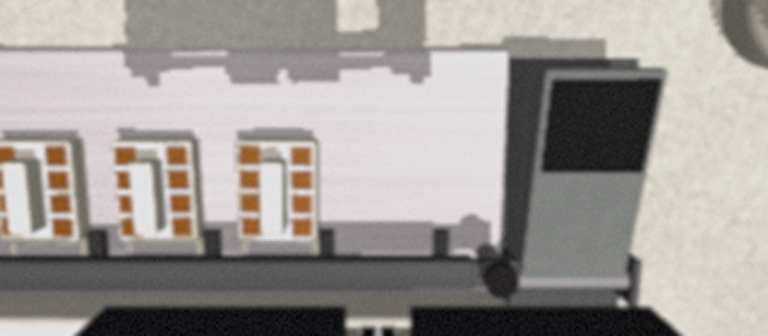

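>>> send_rows([
  [[-0.1,0.3,-0.1,0],[-0.15,0.6,-0.2,0],[-0.15,0.63,-0.5,0],[-0.15,0.63,-0.75,0],[-0.15,0.63,-1,0],[-0.15,0.63,-1,0],[-0.15,0.63,-1,0]],
], jaw=0)

```text
clock: 51.75
tool_pos: [0.5853, 0.3674, 0.1389]
orientation: [180.0, 0.1, 177.1]
force: [-0.2, -0.6, 0.6]
opening: 0.0005
gripper_force: 0.0
```

>>> send_rows([
  [[0,0,-0.1,0],[0,0,-0.2,0],[0,0,-0.25,0],[0,0,-0.28,0],[0,0,-0.28,0]],
])

```text
clock: 52.38
tool_pos: [0.5846, 0.3672, 0.0819]
orientation: [180.0, 0.0, 177.1]
force: [-0.4, -0.6, 0.5]
opening: 0.0008
gripper_force: 0.0
```

Now press slowly, following the pad's −x travel.

>>> send_rows([
  [[0,0,-0.025,0],[-0.005,0,-0.05,0],[-0.012,0,-0.075,0],[-0.018,0,-0.1,0],[-0.025,0,-0.125,0],[-0.03,0,-0.15,0],[-0.03,0,-0.15,0]],
])

```text
clock: 53.25
tool_pos: [0.5788, 0.3675, 0.0514]
orientation: [179.9, 0.1, 177.1]
force: [0.5, 3.1, 6.2]
opening: 0.0007
gripper_force: 2.8
```

>>> send_rows([
  [[-0.003,0,-0.01,0],[-0.005,0,-0.02,0],[-0.005,0,-0.02,0],[-0.005,0,-0.02,0]],
])

```text
clock: 53.75
tool_pos: [0.5786, 0.3676, 0.0489]
orientation: [179.9, 0.2, 177.1]
force: [-0.6, 1.0, 10.8]
opening: 0.0006
gripper_force: 5.4
```

>>> send_rows([
  [[0,0,-0.01,0],[0,0,-0.02,0],[0,0,-0.02,0]],
])

```text
clock: 54.12
tool_pos: [0.5786, 0.3677, 0.0481]
orientation: [179.9, 0.2, 177.2]
force: [-7.5, -1.8, 31.4]
opening: 0.0002
gripper_force: 15.4
```

>>> send_rows([
  [[0,0,-0.01,0],[0,0,-0.01,0],[0,0,-0.01,0]],
])

```text
clock: 54.5
tool_pos: [0.5786, 0.3678, 0.0477]
orientation: [179.9, 0.3, 177.2]
force: [-12.3, -3.3, 41.8]
opening: 0.0004
gripper_force: 20.6
```

>>> send_rows([
  [[0,0,0.008,0],[0,0,0.008,0],[0,0,0.008,0],[0,0,0.008,0],[0,0,0.008,0],[0,0,0.008,0],[0,0,0.008,0],[0,0,0.008,0],[0,0,0.008,0],[0,0,0.008,0],[0,0,0.008,0],[0,0,0.008,0]],
])

```text
clock: 56.0
tool_pos: [0.5786, 0.3678, 0.048]
orientation: [179.9, 0.2, 177.2]
force: [-8.6, -2.2, 32.7]
opening: 0.0005
gripper_force: 16.4
```

```bash
python3 -c "
from bays import *
print(ctrl.get_obs()['force'])
check('top',name='t2')"
```

```text
[-8.6207 -2.1656 32.69  ]
[0.5786 0.3678 0.048 ]
top (0.93, array([ 0.6253,  0.178 , -3.4163,  0.016 ,  0.7553])) 3 bay -0.008000530785082335 0.0016897133795696281
top (0.9, array([ 0.6246,  0.1011, -2.6322,  0.016 ,  0.7163])) 2 bay -0.004852242300842986 0.0008694108868723092
top (0.85, array([ 0.6128,  0.0261, -3.5087,  0.016 ,  0.6965])) 1 bay -0.012905576289739332 0.0013953109928040266
top (0.56, array([ 0.3346,  0.4122, 14.0719,  0.016 ,  0.6647])) 3 bay -0.31004857338770503 0.22104179557211628
top (0.34, array([  0.5212,   0.4874, -28.7492,   0.016 ,   0.59  ])) 3 bay -0.12738993844818366 0.30548830998022697
```

>>> send_rows([
  [[0,0,0,0],[0,0,0,0],[0,0,0,0],[0,0,0,0],[0,0,0,0],[0,0,0,0],[0,0,0,0],[0,0,0,0],[0,0,0,0],[0,0,0,0]],
])

```text
clock: 57.4
tool_pos: [0.5786, 0.3677, 0.048]
orientation: [179.9, 0.2, 177.2]
force: [-8.0, -3.0, 33.7]
opening: 0.0006
gripper_force: 16.4
```

```bash
python3 -c "
from h import *
c,im=snap('top')
b=cv2.resize(im[120:230,180:360],None,fx=4,fy=4,interpolation=cv2.INTER_CUBIC);cv2.imwrite('pics/t3.png',b[:,:,::-1])"
```

```text
(no output)
```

View pics/t3.png

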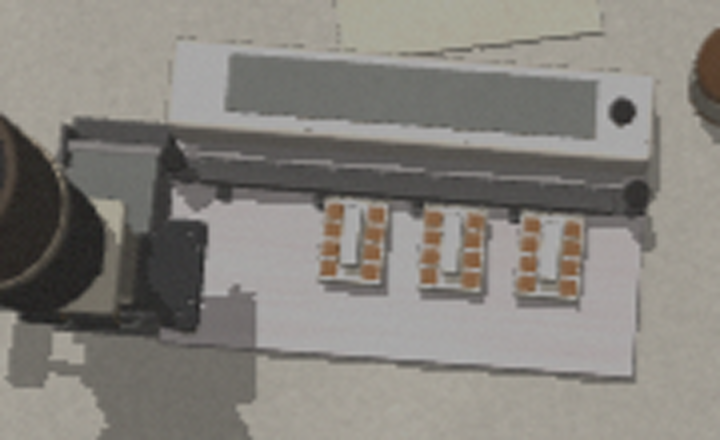

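>>> send_rows([
  [[0.01,0,0.05,0],[0.02,0,0.1,0],[0.03,0,0.15,0],[0.03,0,0.25,0],[0.03,0,0.5,0],[0.03,0,0.5,0]],
])

```text
clock: 58.2
tool_pos: [0.5849, 0.3676, 0.1466]
orientation: [179.8, 0.2, 177.1]
force: [-0.0, 0.6, -0.5]
opening: 0.0004
gripper_force: 0.0
```

>>> send_rows([
  [[0.05,-0.2,0,0],[0.1,-0.5,0,0],[0.17,-0.8,0,0],[0.17,-0.95,0,0],[0.17,-0.95,0,0],[0.17,-0.95,0,0]],
], jaw=0.5)

```text
clock: 58.95
tool_pos: [0.6169, 0.1767, 0.142]
orientation: [-180.0, -0.1, 177.0]
force: [-0.8, 0.7, -0.4]
opening: 0.0433
gripper_force: 0.0
```

```bash
python3 -c "
from bays import *
check();print(ctrl.get_obs()['orientation'],ctrl.get_obs()['opening'])
c,im=snap('top')
for d in ctrl.trace('tray','top')[:1]:
    print(d['conf'],d['bbox'])
    k,_=cv2.findContours(d['mask'].astype(np.uint8),0,2);k=max(k,key=cv2.contourArea)
    W=np.array([atz(c,[p[0][1],p[0][0]],.018)[:2] for p in k],np.float32);print(cv2.minAreaRect(W))
"
```

```text
[0.6169 0.1767 0.142 ]
wrist (0.9, array([ 0.6327,  0.1756, -4.2314,  0.016 ,  0.8767])) 3 bay -0.0005348249553999678 -0.00027825772771046417
wrist (0.76, array([ 0.6299,  0.0996, -3.2152,  0.016 ,  0.6804])) 2 bay 0.0005535634550314183 -0.00041689056218888513
wrist (0.64, array([ 0.6261,  0.0246, -3.3277,  0.016 ,  0.7128])) 1 bay 0.00043707205837288085 0.0005648079536788886
wrist (0.44, array([  0.5775,   0.3752, -97.5141,   0.016 ,   0.1309])) 3 bay -0.06557865295034519 0.196240547192648
[-179.9705   -0.0468  177.1102] 0.04362397263152705
0.87 [360.7, 164.1, 450.2, 211.6]
((0.6068651676177979, -0.24931944906711578), (0.14143364131450653, 0.27104422450065613), 4.9876389503479)
```

>>> send_rows([
  [[0.015,0,-0.15,0],[0.015,0,-0.3,0],[0.015,0,-0.4,0],[0.015,0,-0.46,0],[0.015,0,-0.485,0],[0.015,0,-0.485,0]],
])

```text
clock: 59.9
tool_pos: [0.6204, 0.1772, 0.046]
orientation: [180.0, 0.0, 177.1]
force: [0.4, 0.1, -0.1]
opening: 0.0437
gripper_force: 0.0
```

>>> send_rows([
  [[0,0,0,0],[0,0,0,0],[0,0,0,0],[0,0,0,0],[0,0,0,0],[0,0,0,0]],
], jaw=0)

```text
clock: 60.65
tool_pos: [0.6203, 0.1762, 0.046]
orientation: [-180.0, -0.0, 177.0]
force: [1.3, -5.4, 3.5]
opening: 0.0138
gripper_force: 29.9
```

>>> send_rows([
  [[-0.04,0.001,0.003,0],[-0.08,0.002,0.003,0],[-0.12,0.004,0.003,0],[-0.16,0.006,0.003,0],[-0.2,0.008,0.003,0],[-0.23,0.01,0.003,0],[-0.23,0.01,0.003,0]],
])

```text
clock: 61.52
tool_pos: [0.5738, 0.1793, 0.0465]
orientation: [180.0, 0.0, 177.1]
force: [0.3, -0.1, -1.1]
opening: 0.014
gripper_force: 29.9
```

>>> send_rows([
  [[0,0,0.1,0],[0,0,0.25,0],[0,0,0.42,0],[0,-0.15,0.45,0.03],[0,-0.4,0.45,0.06],[0,-0.7,0.45,0.092],[0,-1,0.45,0.092],[0,-1,0.45,0.092]],
])

```text
clock: 62.52
tool_pos: [0.5739, -0.0246, 0.1364]
orientation: [-180.0, -0.0, -175.3]
force: [1.9, 0.1, -0.9]
opening: 0.0138
gripper_force: 29.9
```

>>> send_rows([
  [[0,-0.3,0,0],[0.06,-0.6,0,0],[0.13,-0.85,0,0],[0.136,-1,0,0],[0.136,-1,0,0]],
])

```text
clock: 63.15
tool_pos: [0.6016, -0.2225, 0.1358]
orientation: [-180.0, -0.0, -175.2]
force: [0.0, 0.5, -0.9]
opening: 0.0137
gripper_force: 29.9
```

>>> send_rows([
  [[0,-0.2,0,0],[0,-0.4,0,0],[0,-0.548,0,0],[0,-0.548,0,0],[0,-0.548,0,0]],
])

```text
clock: 63.78
tool_pos: [0.6017, -0.3295, 0.1362]
orientation: [180.0, -0.0, -175.0]
force: [-0.6, 0.5, -0.5]
opening: 0.0138
gripper_force: 29.9
```

>>> send_rows([
  [[0,0,-0.15,0],[0,0,-0.3,0],[0,0,-0.42,0],[0,0,-0.48,0],[0,0,-0.505,0],[0,0,-0.505,0],[0,0,-0.51,0],[0,0,-0.51,0]],
])

```text
clock: 64.78
tool_pos: [0.6018, -0.3308, 0.035]
orientation: [-180.0, 0.1, -175.0]
force: [0.4, -0.3, -1.4]
opening: 0.0138
gripper_force: 29.9
```

Just above/at the floor; lower a touch and release.

>>> send_rows([
  [[0,0,-0.004,0],[0,0,-0.006,0],[0,0,-0.006,0]],
])

```text
clock: 65.15
tool_pos: [0.6018, -0.331, 0.0348]
orientation: [-180.0, 0.1, -175.0]
force: [-2.8, 1.4, 8.0]
opening: 0.0136
gripper_force: 29.9
```

>>> send_rows([
  [[0,0,0,0],[0,0,0,0],[0,0,0,0],[0,0,0,0],[0,0,0,0],[0,0,0.1,0],[0,0,0.35,0],[0,0,0.55,0],[0,0.15,0.55,0],[0,0.4,0.55,-0.04],[0,0.7,0.55,-0.092],[0,1,0.55,-0.092]],
], jaw=0.5)

```text
clock: 66.65
tool_pos: [0.6013, -0.1291, 0.1433]
orientation: [180.0, 0.0, 177.0]
force: [1.0, 0.3, -0.8]
opening: 0.0438
gripper_force: 0.0
```

>>> send_rows([
  [[0,0.3,0,0],[0,0.6,0,0],[0,0.9,0,0],[0,1,0,0],[0,1,0,0]],
])

```text
clock: 67.28
tool_pos: [0.6014, 0.0707, 0.1432]
orientation: [180.0, 0.0, 177.2]
force: [0.4, 0.0, -0.9]
opening: 0.0437
gripper_force: 0.0
```

```bash
python3 -c "
from bays import *
check();print(ctrl.get_obs()['orientation'])
"
```

```text
[0.6014 0.0707 0.1432]
wrist (0.88, array([ 0.6293,  0.0986, -3.2323,  0.016 ,  0.7577])) 2 bay -8.780071152236932e-06 -0.0014005492426729274
wrist (0.73, array([ 0.6254,  0.0237, -4.381 ,  0.016 ,  0.6895])) 1 bay -0.00020462120934270703 -0.0004518681590217539
wrist (0.41, array([  0.5967,   0.3662, -21.1742,   0.016 ,   0.1854])) 3 bay -0.045914433485217745 0.18825499694909695
[-179.9895   -0.0176  177.0642]
```

>>> send_rows([
  [[0.04,0.08,0,0],[0.075,0.147,-0.05,0],[0.075,0.147,-0.2,0],[0.075,0.147,-0.35,0],[0.075,0.147,-0.45,0],[0.075,0.147,-0.49,0],[0.075,0.147,-0.49,0]],
])

```text
clock: 68.25
tool_pos: [0.6164, 0.0987, 0.0445]
orientation: [-180.0, -0.1, 177.1]
force: [-0.4, 0.1, -0.5]
opening: 0.0439
gripper_force: 0.0
```

>>> send_rows([
  [[0,0,0,0],[0,0,0,0],[0,0,0,0],[0,0,0,0],[0,0,0,0],[0,0,0,0]],
], jaw=0)

```text
clock: 69.0
tool_pos: [0.6166, 0.0989, 0.0455]
orientation: [180.0, 0.0, 177.1]
force: [-1.9, 0.8, 3.8]
opening: 0.0136
gripper_force: 30.0
```

>>> send_rows([
  [[-0.04,0.001,0.003,0],[-0.08,0.002,0.003,0],[-0.12,0.004,0.003,0],[-0.16,0.006,0.003,0],[-0.2,0.008,0.003,0],[-0.23,0.01,0.003,0],[-0.23,0.01,0.003,0]],
])

```text
clock: 69.88
tool_pos: [0.5699, 0.1008, 0.0458]
orientation: [-180.0, -0.0, 177.1]
force: [-0.0, 0.3, -0.8]
opening: 0.0136
gripper_force: 30.0
```

>>> send_rows([
  [[0,0,0.1,0],[0,0,0.25,0],[0,0,0.42,0],[0,-0.15,0.45,0.03],[0,-0.4,0.45,0.06],[0,-0.7,0.45,0.092],[0,-1,0.45,0.092],[0,-1,0.45,0.092]],
])

```text
clock: 70.88
tool_pos: [0.5699, -0.103, 0.1355]
orientation: [-180.0, -0.0, -175.3]
force: [0.7, 0.3, -1.6]
opening: 0.0136
gripper_force: 30.0
```

>>> send_rows([
  [[0.05,-0.3,0,0],[0.1,-0.6,0,0],[0.12,-0.76,0,0],[0.12,-0.76,0,0],[0.12,-0.76,0,0]],
])

```text
clock: 71.5
tool_pos: [0.5944, -0.2505, 0.1354]
orientation: [180.0, -0.0, -175.0]
force: [-0.7, -0.8, -1.0]
opening: 0.0142
gripper_force: 30.0
```

```bash
python3 -c "
from fit import *
np.set_printoptions(precision=4,suppress=True)
print(ctrl.get_obs()['tool_pos'],ctrl.get_obs()['orientation'])
for r in cassettes('wrist',[(.614,-.33,.087)],z0=.005): print(r)
"
```

```text
[ 0.5944 -0.2505  0.1354] [ 179.9789   -0.0283 -175.0284]
(0.95, array([0.6261, 0.0228, 1.461 , 0.005 , 0.1277]))
(0.87, array([ 0.6154, -0.329 ,  4.8668,  0.005 ,  0.7626]))
(0.86, array([ 0.6072, -0.2469, 94.8272,  0.005 ,  0.6521]))
```

First one is in its slot. Place the second.

>>> send_rows([
  [[0,0,-0.15,0],[0,0,-0.3,0],[0,0,-0.42,0],[0,0,-0.48,0],[0,0,-0.503,0],[0,0,-0.508,0],[0,0,-0.512,0],[0,0,-0.512,0]],
])

```text
clock: 72.6
tool_pos: [0.5951, -0.2512, 0.0346]
orientation: [-180.0, 0.1, -175.0]
force: [-1.2, 2.3, 4.8]
opening: 0.0137
gripper_force: 30.0
```

>>> send_rows([
  [[0,0,0,0],[0,0,0,0],[0,0,0,0],[0,0,0,0],[0,0,0,0],[0,0,0.1,0],[0,0,0.35,0],[0,0,0.55,0],[0,0.15,0.55,0],[0,0.4,0.55,-0.04],[0,0.7,0.55,-0.092],[0,1,0.55,-0.092]],
], jaw=0.5)

```text
clock: 74.1
tool_pos: [0.5943, -0.0497, 0.1435]
orientation: [180.0, 0.0, 177.0]
force: [0.8, 0.6, 0.4]
opening: 0.0438
gripper_force: 0.0
```

>>> send_rows([
  [[0,0.15,0,0],[0,0.3,0,0],[0,0.3,0,0],[0,0.3,0,0]],
])

```text
clock: 74.6
tool_pos: [0.5943, 0.0085, 0.1433]
orientation: [-180.0, -0.0, 177.1]
force: [0.6, -0.4, -0.1]
opening: 0.0437
gripper_force: 0.0
```

```bash
python3 -c "
from bays import *
check();print(ctrl.get_obs()['orientation'])
"
```

```text
[0.5943 0.0085 0.1433]
wrist (0.97, array([ 0.6053, -0.2365,  5.6512,  0.016 ,  0.5992])) 1 bay -0.007218402939695872 -0.2612901342654252
wrist (0.95, array([ 0.6256,  0.0238, -4.3742,  0.016 ,  0.802 ])) 1 bay -1.2078845373383929e-05 -0.0002824300946819796
wrist (0.56, array([ 0.5618, -0.2736,  7.0258,  0.016 ,  0.1158])) 1 bay -0.0488455273861169 -0.30052741690241475
[-179.9919   -0.0143  177.0204]
```

>>> send_rows([
  [[0.05,0.05,0,0],[0.09,0.08,-0.05,0],[0.09,0.08,-0.2,0],[0.09,0.08,-0.35,0],[0.09,0.08,-0.45,0],[0.09,0.08,-0.49,0],[0.09,0.08,-0.49,0]],
])

```text
clock: 75.58
tool_pos: [0.6124, 0.0247, 0.0447]
orientation: [-180.0, -0.1, 177.1]
force: [0.3, 0.5, 0.2]
opening: 0.0441
gripper_force: 0.0
```

>>> send_rows([
  [[0,0,0,0],[0,0,0,0],[0,0,0,0],[0,0,0,0],[0,0,0,0],[0,0,0,0]],
], jaw=0)

```text
clock: 76.32
tool_pos: [0.6127, 0.0242, 0.0458]
orientation: [-180.0, 0.0, 177.1]
force: [0.7, -5.1, 3.7]
opening: 0.0138
gripper_force: 29.9
```

>>> send_rows([
  [[-0.04,0.001,0.003,0],[-0.08,0.002,0.003,0],[-0.12,0.004,0.003,0],[-0.16,0.006,0.003,0],[-0.2,0.008,0.003,0],[-0.23,0.01,0.003,0],[-0.23,0.01,0.003,0]],
])

```text
clock: 77.2
tool_pos: [0.5658, 0.0269, 0.046]
orientation: [180.0, -0.0, 177.1]
force: [0.5, 0.0, -1.1]
opening: 0.0138
gripper_force: 29.9
```

>>> send_rows([
  [[0,0,0.1,0],[0,0,0.25,0],[0,0,0.42,0],[0.03,-0.15,0.45,0.03],[0.06,-0.4,0.45,0.06],[0.106,-0.7,0.45,0.092],[0.106,-0.99,0.45,0.092],[0.106,-0.99,0.45,0.092],[0.106,-0.99,0.45,0.092],[0.106,-0.99,0.45,0.092]],
])

```text
clock: 78.45
tool_pos: [0.5878, -0.1703, 0.1359]
orientation: [180.0, 0.0, -175.0]
force: [-0.2, 0.9, -1.4]
opening: 0.014
gripper_force: 29.9
```

```bash
python3 -c "
from fit import *
np.set_printoptions(precision=4,suppress=True)
print(ctrl.get_obs()['tool_pos'],ctrl.get_obs()['orientation'])
for r in cassettes('wrist',[(.614,-.33,.087),(.607,-.25,.087)],z0=.005): print(r)
"
```

```text
[ 0.5878 -0.1703  0.1359] [ 179.9928    0.001  -174.9654]
(0.89, array([ 0.6013, -0.1673, 94.9037,  0.005 ,  0.6452]))
(0.8, array([ 0.6079, -0.2489,  4.7934,  0.005 ,  0.7863]))
(0.57, array([ 0.615 , -0.3289,  4.7338,  0.005 ,  0.8647]))
```

>>> send_rows([
  [[0,0,-0.15,0],[0,0,-0.3,0],[0,0,-0.42,0],[0,0,-0.48,0],[0,0,-0.503,0],[0,0,-0.508,0],[0,0,-0.513,0],[0,0,-0.513,0]],
])

```text
clock: 79.55
tool_pos: [0.5883, -0.1712, 0.0347]
orientation: [-180.0, 0.1, -175.0]
force: [-1.2, 1.2, 5.2]
opening: 0.0139
gripper_force: 29.9
```

>>> send_rows([
  [[0,0,0,0],[0,0,0,0],[0,0,0,0],[0,0,0,0],[0,0,0,0],[0,0,0.1,0],[0,0,0.35,0],[0,0,0.6,0],[0,0,0.9,0],[-0.3,0.3,1,0],[-0.6,0.6,1,0],[-0.6,0.9,1,0]],
], jaw=0.5)

```text
clock: 81.05
tool_pos: [0.4778, -0.0248, 0.2331]
orientation: [180.0, 0.1, -175.1]
force: [2.0, 1.5, -0.1]
opening: 0.0439
gripper_force: 0.0
```

>>> send_rows([
  [[0,0.25,0,0],[0,0.5,0,0],[0,0.75,0,0],[0,0.9,0,0],[0,0.9,0,0]],
])

```text
clock: 81.68
tool_pos: [0.4795, 0.1566, 0.2323]
orientation: [-180.0, -0.0, -174.9]
force: [-0.4, 0.4, -0.4]
opening: 0.044
gripper_force: 0.0
```

```bash
python3 -c "
from fit import *
np.set_printoptions(precision=4,suppress=True)
for n in ('top','scene'):
  for r in cassettes(n,[(.614,-.33,.087),(.607,-.25,.087),(.6,-.17,.087)],z0=.005): print(n,r)
c,im=snap('top')
b=cv2.resize(im[110:260,180:480],None,fx=2.6,fy=2.6,interpolation=cv2.INTER_CUBIC);cv2.imwrite('pics/t4.png',b[:,:,::-1])
"
```

```text
top (0.98, array([ 0.6031, -0.1686,  4.5858,  0.005 ,  0.947 ]))
top (0.69, array([ 0.6167, -0.3262,  3.7769,  0.005 ,  0.9406]))
top (0.6, array([ 0.6086, -0.2474,  3.4493,  0.005 ,  0.9087]))
scene (0.84, array([ 0.6092, -0.2504,  3.7789,  0.005 ,  0.9518]))
scene (0.82, array([ 0.6033, -0.1706,  4.2871,  0.005 ,  0.956 ]))
scene (0.62, array([ 0.6168, -0.3302,  3.4936,  0.005 ,  0.934 ]))
```

View pics/t4.png

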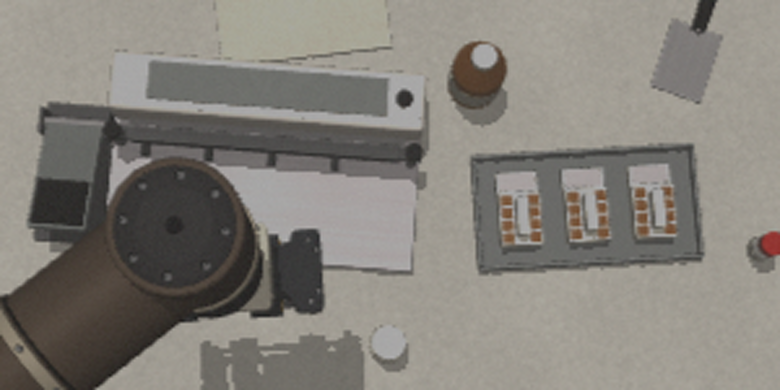

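All three cassettes lie flat in the tray at about (520,210), (587,205) and (655,200) px in the crop. The pedal is up and the bed is clear. Handing in.

```bash
python3 -c "
from plant import ctrl
print(ctrl.close_job())"
```

```text
the job is handed in; nothing more can be done
None
```

I handed the job in at about 82 s of the 210 s limit: all three cassettes present were seated in bays 1 to 3, sealed with the pedal on its stop for about 3 s, and laid side by side in the tray with the pedal back up. The cassette in bay 3 was knocked aside along the way and I re-seated it. The hand-in returned no verdict.

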